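Load the tester's spring magazine with two control modules

ROBOT

A 6-joint arm with a two-finger parallel gripper is mounted at the origin on the work surface. World frame = base frame: x ahead of the robot, y to its left, z up, the work surface at z = 0. Lengths are in m, angles in rad, forces in N, time in s.
With the tool pointing down it reaches from about 0.375 to 0.975 m from the base axis. Payload 3.8 kg.
Tool frame: the origin (TCP) lies on the centre line of the jaws, within the pads' length; the fingertips stand 22 mm ahead of it and the grasp point (between the pads) lies 3 mm ahead of it; z points along the fingers, x is the direction in which the jaws open and shut, and the axes are right-handed (so a half turn about z gives the same grasp; the last joint's range is limited). The gripper opens to 85 mm and grips with 20 to 120 N. Pads are 22 mm wide; open, the fingers measure 114 mm over their backs; the gripper's body (76 mm by 85 mm) begins 54 mm behind the grasp point. The pads swing forward as they close: fully open they stand 13 mm farther back than shut.
Start: joints at [-0.037, 0.264, 1.604, -0, 1.274, -0.037], TCP at [0.675, -0, 0.253] pointing down, gripper open.
Joint ranges: [-2.63, 2.63], [-0.94, 2.18], [0.31, 2.57], [-1.31, 4.45], [0, 2.66], [-2.55, 2.55]. Speed limits (rad/s): [2.57, 2.57, 3.14, 3.14, 3.14, 3.14].

INTERFACE

Orientations are given as a rotation vector (axis times angle).
In Python, from workcell import bot, viewer gives the robot as it stands.
- The arm moves only by the tool move_arm, never from a script. Its argument "series" is text: rows parted by semicolons, each of 7 numbers parted by spaces: the turn, a rotation vector about the tool's x, y, z scaled (see below), then the shift along the tool's x, y, z scaled (see below), then the opening, from -1 (shut) to 1 (fully open). A call has exactly 8 rows; each row is the pose to reach, as a shift and turn from the pose commanded when the call began, along the tool's axes at that moment; what a row does not reach only later rows make up. The controller multiplies each number of a shift by 100 mm and each number of a turn by 120 degrees. A row lasts 1/10 s, in which the tool goes at most 50 mm and 8.59 degrees, less where a joint would pass 70% of its speed; a pose out of reach is approached as far as the arm can. A call with a number of a shift or a turn outside -1 to 1 is refused whole. A call with a gripper value outside its range is refused whole. The fingers move at their own pace and stop on an object; "squeeze" is the grip in N (left out, the last holds). Time passes only in rows, so rows that repeat a pose let the fingers close, or fill a call up. It gives the time, the measured TCP pose, the force and the opening at its end, in the units of the state.
- bot.read_state(): the state, without advancing time (a new reading comes with each control period).
- viewer.read_camera(name): name is "scene" or "side" or "wrist"; returns a dict with "pixels" (480x640x3 uint8, red, green, blue), "K" (3x3 intrinsics, pixels), "dist" ([k1, k2, p1, p2, k3] as OpenCV has them; the pictures are not rectified), "world_to_cam" (4x4, takes a point from world to camera coordinates); the wrist camera has in their place "mount" (4x4, takes a point from camera to tool coordinates, whose origin is the TCP and whose axes are the tool frame's). Camera axes: x right, y up, looking along -z (the intrinsics and any distortion apply to the point x, -y, -z); pixel columns grow to the right and rows downward; lengths in m; the calibration is good to about 2 mm. A picture is of the moment at which its call begins: read the wrist's pose just before it. There is no depth.
- bot.finish_job(): hands the job in, once; it reports no verdict.
The state is a dict: "time": time; "q": joint angles; "joint_vel": joint speeds; "joint_torque": joint torques, N m; "tool_pos": TCP position; "tcp_rot": TCP orientation; "wrist_force": force on the tool from outside, world axes, zero at the start; "torque": the same for the moment, N m; "width": opening from 0.0 (shut) to 1.0 (fully open).
Only numpy, scipy, OpenCV 4.12 (cv2) and the standard library are available. Lean on these libraries where they do the work, as an engineer would, in place of code of your own. Each camera call takes 0.05 s, during which the arm holds its last target.

TASK

Take the two blue-topped control modules from the sloping stand and load them into the spring magazine one after the other, flat and blue side up on top of the module already there, pushing each one down until it snaps under both red catches and stays there by itself before you fetch the next. Leave the faulty orange-topped module on the stand and do not disturb the other things on the bench.

Things in the scene. Friction and masses are not known exactly. Their poses are not given: they have to be found in the camera images.
- magazine: Spring magazine, fixed, on either side of the bench: grey base 200 x 110 mm, two grey end towers, four aluminium corner guides 190 mm tall round a well of 124 x 52 mm for the modules. Both long sides are open for 86 mm between the guides, down to 10 mm above the bench, so fingers fit beside a module. Origin: centre of its underside; z up, x along the modules' length, y across.
- catch_level (a point): Point on the well's vertical axis at the height of the catches' flat underside, 135 mm above the bench. The two red spring catches project 7 mm into the well at its +x and -x ends; their upper sides are 45-degree ramps, 11 mm tall in all. A module set down in the well rests on the ramps, its underside about 6 to 10 mm above this point. The space above the well is clear.
- platform (a joint): Yellow sprung platform under the pile, m, grows as it sinks: 0 with one module under the catches, 0.032 with two, 0.064 with three, end stop 0.084. Spring: 7 N up at 0, 1 N more per 10 mm. Pushed down on its top (8 to 20 N, in the middle), a new module spreads the catches, sinks the pile and snaps in once its top is below their underside; the spring then lifts it against them.
- stand: Sloping grey stand, fixed, footprint 160 x 300 mm; its top slopes 30 degrees, low edge towards its own +x, which faces away from the robot, with a 12 mm lip there. Origin: centre of its underside. Three modules lie on it in any order, 92 mm apart along its y, length along the slope, centres of their undersides 75 mm above the bench.
- module_loaded: The module already in the magazine: same ivory case with blue top, 120 x 46 x 32 mm, origin at the centre of its underside, x along its length, z out of its top.
- module_loaded_top (a point): Centre of the top face of the loaded module, 32 mm above its origin.
- module_faulty: Faulty module on the stand: same ivory case but with an ORANGE top, 120 x 46 x 32 mm, origin at the centre of its underside. Stays where it is.
- module_a: One good module on the stand: ivory case with a BLUE top, 120 (x) x 46 (y) x 32 (z) mm, about 0.16 kg. Origin at the centre of its underside, x along its length (down the slope at the start), z out of its blue top (square to the slope). Either way round will do in the magazine.
- module_a_top (a point): Centre of its blue top face, 32 mm from its origin along its z.
- module_b: The other good module on the stand: ivory case with a BLUE top, 120 (x) x 46 (y) x 32 (z) mm, about 0.16 kg. Origin at the centre of its underside, x along its length (down the slope at the start), z out of its blue top (square to the slope). Either way round will do in the magazine.
- module_b_top (a point): Centre of its blue top face, 32 mm from its origin along its z.
- tape_roll: Bystander: yellow tape roll lying flat, 90 mm across, 24 mm high. Not part of the job; origin at its underside.
- cleaner: Bystander: cleaner bottle, 60 mm across, 170 mm tall. Not part of the job; origin at its underside.
- screwdriver: Bystander: screwdriver lying on the bench. Not part of the job; origin at its underside.
- spanner: Bystander: spanner lying on the bench. Not part of the job; origin at its underside.
- mug: Bystander: white mug, 80 mm across, 90 mm tall. Not part of the job; origin at its underside.
- meter: Bystander: yellow multimeter lying flat, 150 x 80 x 35 mm. Not part of the job; origin at its underside.
- screw_tray: Bystander: small blue divided tray, 120 x 90 x 30 mm. Not part of the job; origin at its underside.
Things that resemble listed ones, but are neither listed nor needed, are in the scene too. What is shaped like the magazine but purple is not meant.

How it is judged:
On the way, in this order (a step that is already met when the one before it is completed fails the run):
1. one blue-topped module is caught under both catches, untouched, on top of the one already loaded (((horizontal distance between module_a and catch_level below 0.01 m and angle between module_a's own z axis and vertical below 0.1 rad and z of module_a_top in the frame of magazine between 0.127 and 0.1375 m and contact force between the arm and module_a below 0.3 N) or (horizontal distance between module_b and catch_level below 0.01 m and angle between module_b's own z axis and vertical below 0.1 rad and z of module_b_top in the frame of magazine between 0.127 and 0.1375 m and contact force between the arm and module_b below 0.3 N)) and value of joint platform above 0.027 m), for 0.2 s.
2. the second blue-topped module is caught under both catches on top of the first, untouched (((horizontal distance between each of module_a, module_b and catch_level below 0.01 m and angle between each of module_a, module_b's own z axis and vertical below 0.1 rad and z of module_a_top in the frame of magazine between 0.127 and 0.1375 m and z of module_b_top in the frame of magazine between 0.095 and 0.106 m) or (horizontal distance between each of module_b, module_a and catch_level below 0.01 m and angle between each of module_b, module_a's own z axis and vertical below 0.1 rad and z of module_b_top in the frame of magazine between 0.127 and 0.1375 m and z of module_a_top in the frame of magazine between 0.095 and 0.106 m)) and horizontal distance between module_loaded and catch_level below 0.01 m and angle between module_loaded's own z axis and vertical below 0.1 rad and z of module_loaded_top in the frame of magazine between 0.062 and 0.075 m and value of joint platform between 0.058 and 0.074 m and linear speed of each of module_a, module_b, module_loaded below 0.02 m/s and contact force between the arm and module_a below 0.3 N and contact force between the arm and module_b below 0.3 N), for 0.2 s.
At the end, for the whole second after the job is handed in: All three blue-topped modules lie at rest in the magazine, flat (6 degrees), blue side up, centred within 10 mm, the first at the bottom, the top one held with its top at most 2.5 mm above the catches' underside; the platform 58 to 74 mm down (((horizontal distance between each of module_a, module_b and catch_level below 0.01 m and angle between each of module_a, module_b's own z axis and vertical below 0.1 rad and z of module_a_top in the frame of magazine between 0.127 and 0.1375 m and z of module_b_top in the frame of magazine between 0.095 and 0.106 m) or (horizontal distance between each of module_b, module_a and catch_level below 0.01 m and angle between each of module_b, module_a's own z axis and vertical below 0.1 rad and z of module_b_top in the frame of magazine between 0.127 and 0.1375 m and z of module_a_top in the frame of magazine between 0.095 and 0.106 m)) and horizontal distance between module_loaded and catch_level below 0.01 m and angle between module_loaded's own z axis and vertical below 0.1 rad and z of module_loaded_top in the frame of magazine between 0.062 and 0.075 m and value of joint platform between 0.058 and 0.074 m and linear speed of each of module_a, module_b, module_loaded below 0.02 m/s); the robot touches nothing.
It fails at once if the orange-topped module is moved more than 20 mm (distance of module_faulty from where it was at the start of the episode above 0.02 m).
It fails at once if one of the other things on the bench is moved more than 30 mm (distance of any of tape_roll, cleaner, screwdriver, spanner, mug, meter, screw_tray from where it was at the start of the episode above 0.03 m).
It also fails if it takes over 72 s, if anything falls off the work surface, if the arm or the gripper's body presses on something with over 40 N, if the wrist force passes 120 N, or if a joint passes its speed limit or range.

## Working session

There is one attempt and no reset: what is moved stays moved. The work goes in short steps, Python scripts to look and compute and a tool call to move; the robot and the scene stay as the last step left them, time stands still between calls to the robot, and variables do not carry over. Pictures are saved under pics/ and viewed, and the job is handed in when it is done.

Besides the shell and the picture viewer there is one more tool, called after "Request:" by a JSON object that holds its "method" and its "body", one argument or row to a line. move_arm: Moves the arm, as the interface text tells. Its arguments: {"type":"object","properties":{"series":{"type":"string"},"squeeze":{"type":"number"}},"required":["series"]}

```bash
ls; mkdir -p pics; cat > h.py <<'E'
import numpy as np, cv2, json
from workcell import bot, viewer
def snap(name,fn):
    c=viewer.read_camera(name); cv2.imwrite('pics/'+fn,c['pixels'][:,:,::-1]); return c
E
python3 - <<'E'
from h import *
print(bot.read_state())
for n in ['scene','side','wrist']:
    c=snap(n,n+'0.png'); 
    print(n,{k:v for k,v in c.items() if k!='pixels'})
    np.save(n+'0.npy',{k:v for k,v in c.items()},allow_pickle=True)
E
```

```text
pics
{'time': 0.0, 'q': array([-3.69150000e-02,  2.64746357e-01,  1.60538785e+00,  3.13560324e-06,
        1.27373091e+00, -3.68756192e-02]), 'joint_vel': array([ 4.59166481e-04, -1.66359503e-03, -8.29170446e-05, -2.85553623e-04,
        3.95275756e-04, -1.29950593e-03]), 'joint_torque': array([ 6.10465631e-04, -5.15121067e+01, -3.67308676e+01, -4.07824507e-05,
        1.31324201e-02,  1.46811578e-05]), 'tool_pos': array([6.74301352e-01, 1.48052364e-05, 2.51959099e-01]), 'tcp_rot': array([-3.14150381e+00,  6.33045151e-05,  3.56686871e-03]), 'wrist_force': array([ 0.40163023, -1.01064666,  0.34733874]), 'torque': array([-0.02516265,  0.00588129,  0.00764634]), 'width': 1.0004448001534638}
scene {'K': array([[533.81250001,   0.        , 324.75909689],
       [  0.        , 533.81250001, 237.73795479],
       [  0.        ,   0.        ,   1.        ]]), 'dist': array([-0.13248759,  0.        ,  0.        ,  0.        ,  0.        ]), 'world_to_cam': array([[-0.24757431,  0.96872997,  0.01640743,  0.11885117],
       [-0.75861726, -0.20435493,  0.61865896,  0.38002018],
       [ 0.60266
[... 517 characters left out ...]
.66945269,  0.7376394 , -1.22912689],
       [ 0.        ,  0.        ,  0.        ,  1.        ]])}
wrist {'K': array([[334.4353082 ,   0.        , 321.30538692],
       [  0.        , 334.4353082 , 236.44737621],
       [  0.        ,   0.        ,   1.        ]]), 'dist': array([-0.02080168,  0.        ,  0.        ,  0.        ,  0.        ]), 'mount': array([[ 9.99999411e-01,  6.72190459e-04, -8.52713805e-04,
        -1.14119870e-03],
       [ 3.85670307e-04, -9.54014590e-01, -2.99759925e-01,
        -7.64822083e-02],
       [-1.01499717e-03,  2.99759419e-01, -9.54014287e-01,
        -1.21469667e-01],
       [ 0.00000000e+00,  0.00000000e+00,  0.00000000e+00,
         1.00000000e+00]])}
```

View pics/scene0.png

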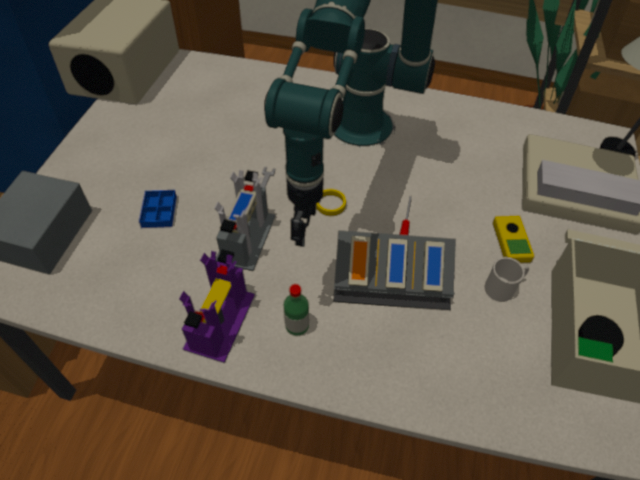

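View pics/side0.png

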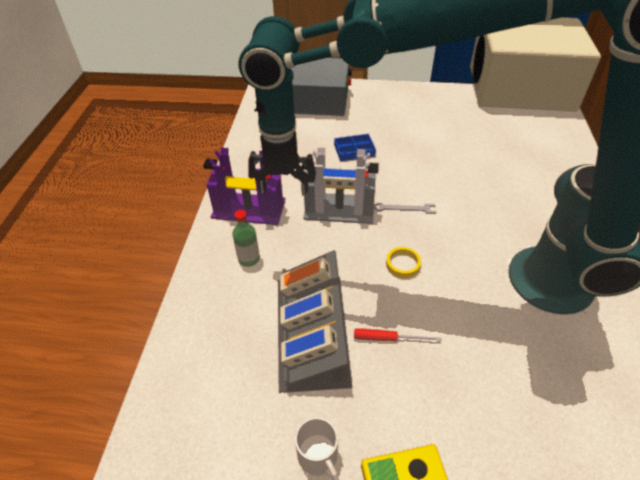

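View pics/wrist0.png

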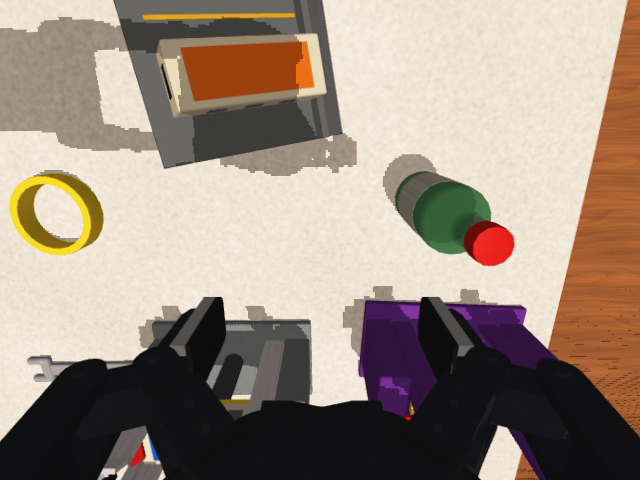

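The scene picture shows the candidates. Blue-topped modules are at (397,263) and (434,266) on the stand, and the loaded one is at (243,205) in the grey magazine. The orange faulty one is at (358,262). The grey magazine at (243,220) is the target, and the purple lookalike at (220,310) is not. Next I'll take enlarged crops.

```bash
python3 - <<'E'
import cv2
a=cv2.imread('pics/scene0.png');b=cv2.imread('pics/side0.png')
cv2.imwrite('pics/c1.png',cv2.resize(a[220:320,325:465],None,fx=5.7,fy=5.7,interpolation=cv2.INTER_CUBIC))
cv2.imwrite('pics/c2.png',cv2.resize(a[160:275,200:290],None,fx=5.2,fy=5.2,interpolation=cv2.INTER_CUBIC))
cv2.imwrite('pics/c3.png',cv2.resize(b[245:395,265:365],None,fx=4,fy=4,interpolation=cv2.INTER_CUBIC))
cv2.imwrite('pics/c4.png',cv2.resize(b[140:230,295:395],None,fx=6.6,fy=6.6,interpolation=cv2.INTER_CUBIC))
E
```

```text
(no output)
```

View pics/c1.png

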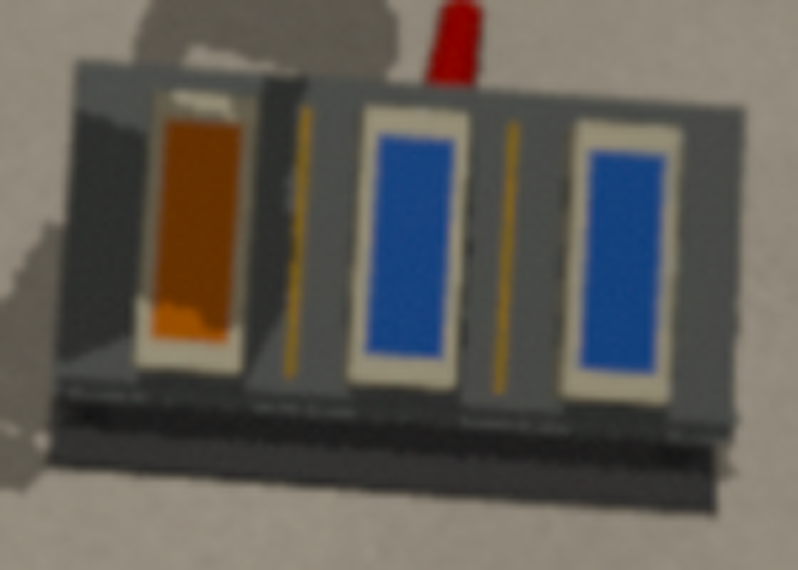

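View pics/c2.png

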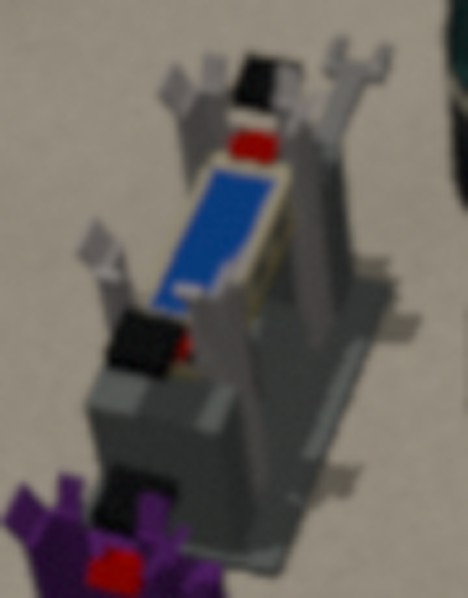

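View pics/c3.png

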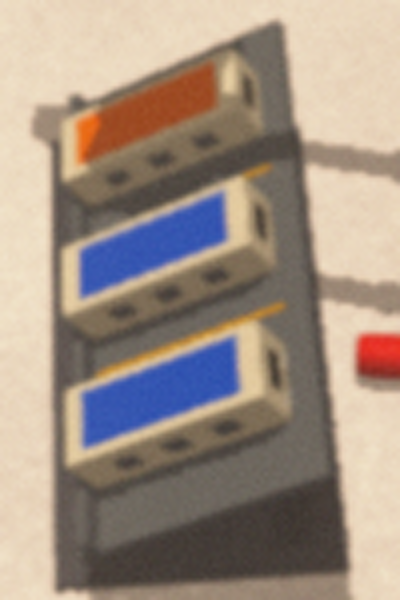

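View pics/c4.png

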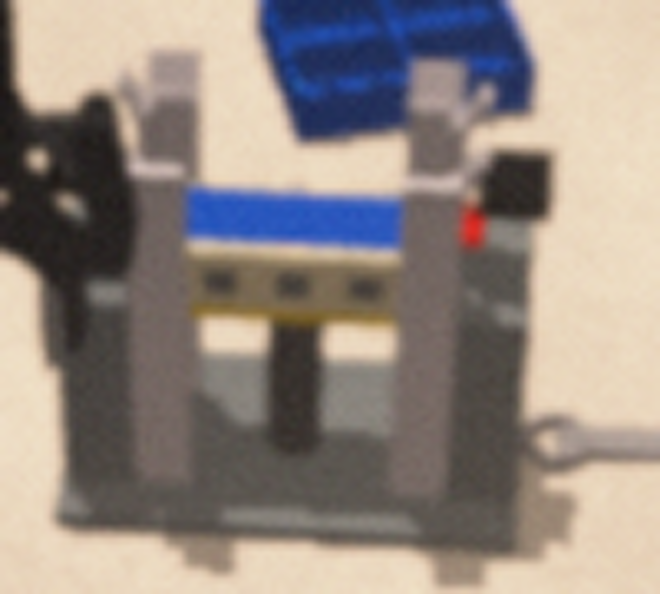

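```bash
cat >> h.py <<'E'
def load(n): return np.load(n+'0.npy',allow_pickle=True).item()
def W2C(c,P):
    X=np.c_[np.atleast_2d(P),np.ones(len(np.atleast_2d(P)))]@c['world_to_cam'].T
    return X
def proj(c,P):
    X=W2C(c,P)[:,:3]*[1,-1,-1]
    return cv2.projectPoints(X.astype(float),np.zeros(3),np.zeros(3),c['K'],c['dist'])[0][:,0]
from scipy.spatial.transform import Rotation as R
def wristcam(c,s):
    T=np.eye(4);T[:3,:3]=R.from_rotvec(s['tcp_rot']).as_matrix();T[:3,3]=s['tool_pos']
    c['world_to_cam']=np.linalg.inv(T@c['mount']);return c
def blobs(px,lo,hi,amin=60):
    h=cv2.cvtColor(px,cv2.COLOR_RGB2HSV); m=cv2.inRange(h,lo,hi)
    n,l,st,ce=cv2.connectedComponentsWithStats(m)
    return [(st[i,4],ce[i],st[i,:4]) for i in range(1,n) if st[i,4]>amin],l
def ray(c,uv):
    n=cv2.undistortPoints(np.array([[uv]],float),c['K'],c['dist'])[0,0]
    Ti=np.linalg.inv(c['world_to_cam']); d=Ti[:3,:3]@[n[0],-n[1],-1]; return Ti[:3,3],d/np.linalg.norm(d)
def tri(cs,uvs):
    A=np.zeros((3,3));b=np.zeros(3);rs=[ray(c,u) for c,u in zip(cs,uvs)]
    for o,d in rs:
        M=np.eye(3)-np.outer(d,d);A+=M;b+=M@o
    p=np.linalg.solve(A,b)
    return p,[np.linalg.norm((np.eye(3)-np.outer(d,d))@(p-o))*1e3 for o,d in rs]
def atz(c,uv,z):
    o,d=ray(c,uv); return o+d*(z-o[2])/d[2]
E
python3 - <<'E'
from h import *
sc,si=load('scene'),load('side')
for c in (sc,si):
    for b in blobs(c['pixels'],(105,120,60),(125,255,255))[0]: print(b)
    for b in blobs(c['pixels'],(3,150,60),(14,255,255))[0]: print('O',b)
# triangulate the three stand module tops
E
```

```text
(np.int32(1124), array([157.77580071, 208.58185053]), array([140, 191,  36,  36], dtype=int32))
(np.int32(256), array([240.640625  , 204.46484375]), array([230, 193,  22,  27], dtype=int32))
(np.int32(460), array([396.46304348, 262.88695652]), array([390, 244,  14,  38], dtype=int32))
(np.int32(451), array([433.77827051, 265.55875831]), array([427, 247,  14,  38], dtype=int32))
O (np.int32(664), array([266.23493976,  52.64909639]), array([243,  43,  49,  21], dtype=int32))
O (np.int32(484), array([316.77272727,  60.75206612]), array([298,  52,  36,  19], dtype=int32))
O (np.int32(1597), array([482.87288666,  89.26236694]), array([428,  73, 110,  34], dtype=int32))
O (np.int32(366), array([359.36612022, 257.75136612]), array([352, 241,  15,  39], dtype=int32))
O (np.int32(34570), array([185.30807058, 433.85128724]), array([  0, 342, 457, 138], dtype=int32))
O (np.int32(1302), array([490.13824885, 466.87096774]), array([459, 449,  70,  31], dtype=int32))
O (np.int32(321), array([541.60124611, 472.59813084]), array([529, 464,  28,  16], dtype=int32))
(np.int32(655), array([353.0351145 ,
[... 325 characters left out ...]
26], dtype=int32))
O (np.int32(955), array([308.14764398,   9.87434555]), array([274,   0,  72,  26], dtype=int32))
O (np.int32(566), array([600.34275618,  33.17137809]), array([586,  12,  27,  45], dtype=int32))
O (np.int32(218), array([316.72477064,  40.86697248]), array([299,  32,  39,  19], dtype=int32))
O (np.int32(1036), array([595.69208494,  99.72876448]), array([581,  56,  29,  86], dtype=int32))
O (np.int32(113), array([356.16814159,  73.60176991]), array([348,  67,  18,  18], dtype=int32))
O (np.int32(65041), array([ 94.5351855 , 254.80832091]), array([  0,  73, 247, 407], dtype=int32))
O (np.int32(392), array([300.89540816, 273.00765306]), array([284, 261,  35,  25], dtype=int32))
```

```bash
python3 - <<'E'
from h import *
from scipy.optimize import least_squares
sc,si=load('scene'),load('side')
f=lambda L,s,o:np.array(L,float)/s+o
S=[[(378,135),(455,138),(443,358),(366,355)],[(590,151),(664,154),(656,374),(580,371)]]
D=[[(222,193),(228,240),(82,297),(80,250)],[(237,338),(240,388),(84,446),(82,395)]]
for s,d in zip(S,D):
    s=f(s,5.7,(325,220));d=f(d,4,(265,245)); P=[]
    for a,b in zip(s,d):
        p,e=tri([sc,si],[a,b]);P.append(p);print(p.round(4),np.round(e,1))
    P=np.array(P);ax=P[2]+P[3]-P[0]-P[1];ay=P[1]+P[2]-P[0]-P[3]
    print('c',P.mean(0).round(4),'L',np.linalg.norm(ax)/2,np.linalg.norm(ay)/2,'slope',np.degrees(np.arctan2(-ax[2],np.hypot(*ax[:2]))),'yaw',np.degrees(np.arctan2(ax[1],ax[0])),np.degrees(np.arctan2(-ay[0],ay[1])))
# magazine top label side+scene & base corners
print('base side',atz(si,(304.4,219.1),0),atz(si,(372.6,223.0),0),atz(sc,(252.9,270),0),atz(sc,(276.5,215.8),.01))
E
```

```text
[0.5702 0.1903 0.1244] [0.2 0.2]
[0.5639 0.2226 0.1261] [0.9 0.9]
[0.6448 0.2363 0.0786] [1.6 1.6]
[0.6508 0.2042 0.0769] [1.3 1.3]
c [0.6074 0.2134 0.1015] L 0.0946707811164643 0.032829580156814066 slope 30.134463193797732 yaw 9.724377750244052 10.826706334964767
[0.5533 0.2808 0.1233] [1. 1.]
[0.5488 0.3119 0.1265] [1.3 1.3]
[0.6297 0.3268 0.0789] [1.6 1.6]
[0.6354 0.2953 0.0766] [1. 1.]
c [0.5918 0.3037 0.1013] L 0.09529325013375188 0.03186850011553109 slope 29.66297963459674 yaw 10.216330893681143 9.212036457178378
base side [ 0.65506158 -0.15365169  0.        ] [ 0.4601666  -0.15565598  0.        ] [ 0.65445218 -0.15185066  0.        ] [ 0.4660822  -0.14523007  0.01      ]
```

Measured from those crops: the module tops are at about (0.607,0.213,0.102) and (0.592,0.304,0.102), with stand yaw about 9.9°. The magazine is near (0.558,-0.209). I'll move over the magazine first for a close look.

Request:
{"method": "move_arm", "body": {
  "series": "0 0 0.0667 -0.12 0.12 -0.12 1; 0 0 0.1333 -0.25 0.25 -0.25 1; 0 0 0.2 -0.38 0.38 -0.38 1; 0 0 0.2667 -0.5 0.5 -0.5 1; 0 0 0.3333 -0.62 0.62 -0.62 1; 0 0 0.4 -0.75 0.75 -0.75 1; 0 0 0.4667 -0.88 0.88 -0.88 1; 0 0 0.5333 -1 1 -1 1",
  "squeeze": 60
}}

```text
time: 0.95
tool_pos: [0.5742, -0.1005, 0.3535]
tcp_rot: [2.659, -1.672, -0.001]
wrist_force: [0.7, -1.1, 0.1]
width: 0.997
```

Request:
{"method": "move_arm", "body": {
  "series": "0 0 0.06 0.2 0.15 0 1; 0 0 0.12 0.4 0.3 0 1; 0 0 0.18 0.6 0.45 0 1; 0 0 0.2167 0.8 0.55 0 1; 0 0 0.2167 0.91 0.62 0 1; 0 0 0.2167 0.91 0.62 0 1; 0 0 0.2167 0.91 0.62 0 1; 0 0 0.2167 0.91 0.62 0 1"
}}

```text
time: 1.75
tool_pos: [0.5593, -0.208, 0.3532]
tcp_rot: [-2.223, 2.219, 0.001]
wrist_force: [0.5, 0.7, 1.4]
width: 1.0
```

```bash
python3 - <<'E'
from h import *
s=bot.read_state();c=wristcam(snap('wrist','w1.png'),s);np.save('w10.npy',c,allow_pickle=True)
print(s['tool_pos'],s['tcp_rot'],s['q'])
E
```

```text
[ 0.55929389 -0.20801751  0.35318033] [-2.22295107e+00  2.21943513e+00  8.12535243e-04] [-3.98098982e-01  7.09970560e-02  1.64557239e+00  5.24878182e-04
  1.42537040e+00  1.17103829e+00]
```

View pics/w1.png

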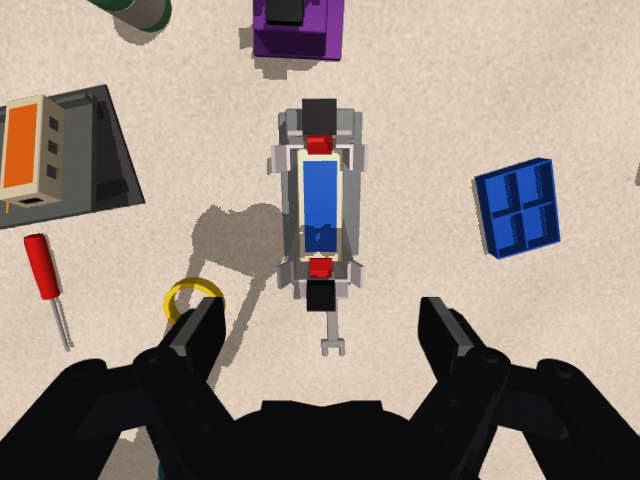

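The wrist view shows the magazine well centred near (321,207), with red catches at (319,144) and (320,267). I'll measure it in an enlarged crop.

```bash
python3 - <<'E'
from h import *
a=cv2.imread('pics/w1.png')
cv2.imwrite('pics/w1c.png',cv2.resize(a[95:320,255:385],None,fx=2.66*1,fy=2.66,interpolation=cv2.INTER_CUBIC))
c=np.load('w10.npy',allow_pickle=True).item()
for b in blobs(c['pixels'],(105,120,60),(125,255,255))[0]: print(b)
for nm,lo,hi in[('red',(0,150,80),(6,255,255))]:
    bb,l=blobs(c['pixels'],lo,hi)
    for b in bb: print(nm,b,atz(c,b[1],.14).round(4))
bb,l=blobs(c['pixels'],(105,120,40),(125,255,255))
for i in range(1,l.max()+1):
    m=(l==i).astype(np.uint8)
    if m.sum()>1500:
        ys,xs=np.nonzero(m); r=cv2.minAreaRect(np.c_[xs,ys].astype(np.float32)); print(r)
        bp=cv2.boxPoints(r); P=np.array([atz(c,p,.135) for p in bp]); print(P.round(4),P.mean(0).round(4))
E
```

```text
(np.int32(6471), array([518.72152681, 207.51831247]), array([475, 158,  85, 101], dtype=int32))
(np.int32(2934), array([319.9256987 , 205.16939332]), array([303, 161,  34,  91], dtype=int32))
red (np.int32(476), array([319.34453782, 143.96428571]), array([307, 135,  26,  19], dtype=int32)) [ 0.6236 -0.206   0.14  ]
red (np.int32(1335), array([ 41.48689139, 265.37378277]), array([ 24, 234,  36,  66], dtype=int32)) [0.4962 0.0988 0.14  ]
red (np.int32(449), array([320.32293987, 267.42093541]), array([309, 258,  24,  20], dtype=int32)) [ 0.4948 -0.207   0.14  ]
((519.817138671875, 207.675537109375), (92.11429595947266, 78.1565170288086), 79.87532806396484)
[[ 0.5995 -0.3607  0.135 ]
 [ 0.6135 -0.4365  0.135 ]
 [ 0.5177 -0.4741  0.135 ]
 [ 0.5018 -0.3919  0.135 ]] [ 0.5581 -0.4158  0.135 ]
((319.5, 206.0), (90.0, 33.0), 90.0)
[[ 0.607  -0.1897  0.135 ]
 [ 0.607  -0.2225  0.135 ]
 [ 0.5119 -0.2239  0.135 ]
 [ 0.5118 -0.1882  0.135 ]] [ 0.5594 -0.2061  0.135 ]
```

View pics/w1c.png

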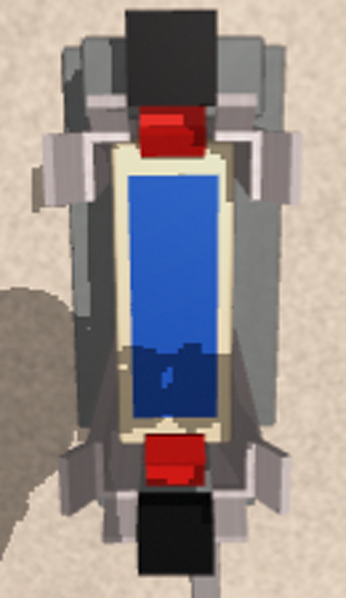

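```bash
cat >> h.py <<'E'
yaw=np.radians(9.9)
sx=np.array([np.cos(yaw),np.sin(yaw),0]); sy=np.array([-np.sin(yaw),np.cos(yaw),0])
nrm=0.5*sx+np.array([0,0,np.cos(np.pi/6)])
def frame(x,z):
    return np.c_[x,np.cross(z,x),z]
Rst=frame(-sy,-nrm)
my=np.radians(0.5); Rmag=frame(-np.array([-np.sin(my),np.cos(my),0]),np.array([0,0,-1.]))
def rel(p1,R1,p0=None,R0=None):
    s=bot.read_state()
    if p0 is None: p0=s['tool_pos']
    if R0 is None: R0=R.from_rotvec(s['tcp_rot']).as_matrix()
    rv=R.from_matrix(R0.T@R1).as_rotvec()
    d=R0.T@(np.array(p1)-p0)
    print('turn units',(np.degrees(rv)/120).round(4),'deg',np.degrees(np.linalg.norm(rv)).round(1),'shift units',(d*10).round(3))
A=np.array([.6074,.2134,.102]);B=np.array([.5918,.3037,.102])
E
python3 - <<'E'
from h import *
sc,si=load('scene'),load('side')
print('bottle',atz(sc,(297,325),0),atz(sc,(296,288),.17),atz(si,(241,213),.17))
rel(A+nrm*.13,Rst)
E
```

```text
bottle [0.78250834 0.00670167 0.        ] [0.78325338 0.00912492 0.17      ] [0.78217152 0.00493664 0.17      ]
turn units [-0.2494  0.0216 -0.0798] deg 31.5 shift units [-4.323 -1.129  1.389]
```

Request:
{"method": "move_arm", "body": {
  "series": "0 0 0 -0.1 0 0 1; 0 0 0 -0.25 0 0 1; 0 0 0 -0.4 0 0 1; 0 0 0 -0.55 0 0 1; 0 0 0 -0.7 0 0 1; 0 0 0 -0.8 0 0 1; 0 0 0 -0.9 0 0 1; 0 0 0 -1 0 0 1"
}}

```text
time: 2.6
tool_pos: [0.5592, -0.1081, 0.3533]
tcp_rot: [2.222, -2.221, 0.0]
wrist_force: [0.9, 0.6, -0.3]
width: 1.003
```

Request:
{"method": "move_arm", "body": {
  "series": "0 0 0 -0.12 0 0 1; 0 0 0 -0.25 0 0 1; 0 0 0 -0.38 0 0 1; 0 0 0 -0.5 0 0 1; 0 0 0 -0.62 0 0 1; 0 0 0 -0.75 0 0 1; 0 0 0 -0.88 0 0 1; 0 0 0 -1 0 0 1"
}}

```text
time: 3.4
tool_pos: [0.5592, -0.0078, 0.3533]
tcp_rot: [-2.222, 2.221, 0.0]
wrist_force: [-0.2, 0.2, -0.3]
width: 0.995
```

Request:
{"method": "move_arm", "body": {
  "series": "0 0 0 -0.12 0 0 1; 0 0 0 -0.25 0 0 1; 0 0 0 -0.38 0 0 1; 0 0 0 -0.5 0 0 1; 0 0 0 -0.62 0 0 1; 0 0 0 -0.75 0 0 1; 0 0 0 -0.88 0 0 1; 0 0 0 -1 0 0 1"
}}

```text
time: 4.2
tool_pos: [0.5591, 0.0922, 0.3533]
tcp_rot: [-2.222, 2.221, 0.0]
wrist_force: [-0.6, 0.5, 0.2]
width: 1.005
```

```bash
python3 - <<'E'
from h import *
rel(A+nrm*.13,Rst); print(bot.read_state()['tool_pos'],bot.read_state()['time'])
E
```

```text
turn units [-0.2494  0.0216 -0.0805] deg 31.6 shift units [-1.324 -1.123  1.387]
[0.55913962 0.09217421 0.3532586 ] 4.2
```

Request:
{"method": "move_arm", "body": {
  "series": "-0.06 0.005 -0.02 -0.12 -0.12 0.08 1; -0.12 0.01 -0.04 -0.25 -0.25 0.16 1; -0.18 0.015 -0.06 -0.38 -0.38 0.25 1; -0.2494 0.0216 -0.0805 -0.5 -0.5 0.35 1; -0.2494 0.0216 -0.0805 -0.62 -0.62 0.45 1; -0.2494 0.0216 -0.0805 -0.75 -0.75 0.55 1; -0.2494 0.0216 -0.0805 -0.88 -0.88 0.65 1; -0.2494 0.0216 -0.0805 -1 -1 0.7 1"
}}

```text
time: 5.0
tool_pos: [0.6596, 0.1923, 0.2811]
tcp_rot: [2.067, -1.738, -0.467]
wrist_force: [-0.4, -0.8, 0.6]
width: 1.001
```

```bash
python3 - <<'E'
from h import *
rel(A+nrm*.13,Rst); s=bot.read_state();print(s['tool_pos'],s['q'])
c=wristcam(snap('wrist','w2.png'),s);np.save('w20.npy',c,allow_pickle=True)
E
```

```text
turn units [ 0.0011 -0.0003 -0.0002] deg 0.1 shift units [-0.298 -0.483  0.488]
[0.6595633  0.19226338 0.28107354] [0.23325262 0.61075474 1.15033196 0.03154676 1.90543875 1.63379621]
```

View pics/w2.png

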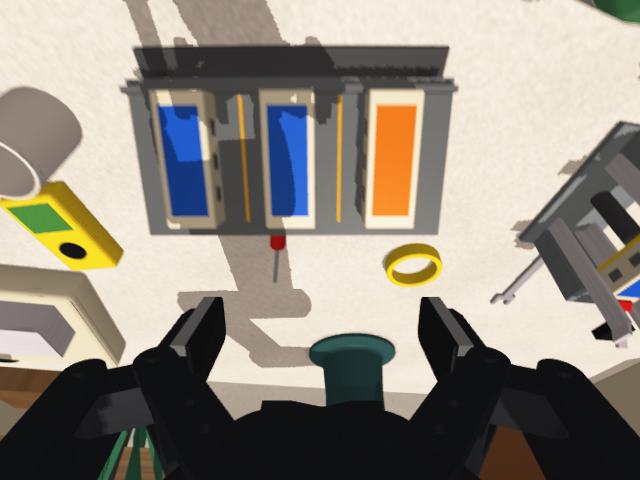

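The wrist view looks square onto the slope: module B's blue label is at (185,160), A's at (288,160), and the orange one at (395,160). I'll refine the positions from this view.

```bash
python3 - <<'E'
from h import *
c=np.load('w20.npy',allow_pickle=True).item()
def atplane(uv,p0,n):
    o,d=ray(c,uv); return o+d*(n@(p0-o))/(n@d)
P0=np.array([.6074,.2134,.1020])
for lo,hi in (((105,120,30),(125,255,255)),((3,180,120),(16,255,255))):
    h=cv2.cvtColor(c['pixels'],cv2.COLOR_RGB2HSV);m=cv2.inRange(h,lo,hi)
    n,l,st,ce=cv2.connectedComponentsWithStats(m)
    for i in range(1,n):
        if st[i,4]>1500 and st[i,1]<200:
            ys,xs=np.nonzero(l==i); q=cv2.approxPolyDP(cv2.convexHull(np.c_[xs,ys]),8,True)[:,0].astype(float)
            P=np.array([atplane(u,P0,nrm) for u in q]);mean=P.mean(0)
            print(q.tolist()); print('c',mean.round(4),'stand xyz rel',((P-mean)@np.c_[sx-0.0,sy]).round(4).tolist())
E
```

```text
[[207.0, 214.0], [173.0, 214.0], [159.0, 107.0], [196.0, 108.0]]
c [0.5922 0.3035 0.1017] stand xyz rel [[-0.04, -0.0158], [-0.0399, 0.0158], [0.0404, 0.0156], [0.0395, -0.0157]]
[[307.0, 214.0], [272.0, 213.0], [268.0, 106.0], [305.0, 106.0]]
c [0.6085 0.213  0.1014] stand xyz rel [[-0.0405, -0.016], [-0.0397, 0.0161], [0.0401, 0.0155], [0.0401, -0.0156]]
[[415.0, 107.0], [407.0, 214.0], [373.0, 214.0], [378.0, 107.0]]
c [0.6239 0.1218 0.1017] stand xyz rel [[0.04, -0.0155], [-0.04, -0.0157], [-0.04, 0.0157], [0.04, 0.0156]]
```

Request:
{"method": "move_arm", "body": {
  "series": "0 0 0 -0.06 -0.09 0.1 0.7; 0 0 0 -0.12 -0.18 0.22 0.7; 0 0 0 -0.18 -0.28 0.36 0.7; 0 0 0 -0.24 -0.38 0.5 0.7; 0 0 0 -0.3 -0.48 0.62 0.7; 0 0 0 -0.3 -0.48 0.74 0.7; 0 0 0 -0.3 -0.48 0.82 0.7; 0 0 0 -0.3 -0.48 0.88 0.7"
}}

```text
time: 5.85
tool_pos: [0.651, 0.2198, 0.1825]
tcp_rot: [2.068, -1.739, -0.466]
wrist_force: [0.3, 0.5, 0.5]
width: 0.85
```

```bash
sed -i 's/^A=.*/A=np.array([.608,.2132,.102]);B=np.array([.592,.3036,.102])/' h.py; python3 - <<'E'
from h import *
rel(A-nrm*.01,Rst); s=bot.read_state();print(s['tool_pos'])
c=snap('wrist','w3.png')
E
```

```text
turn units [ 0.0004 -0.     -0.0002] deg 0.1 shift units [-0.009 -0.027  1.015]
[0.65098349 0.21984071 0.18250797]
```

View pics/w3.png

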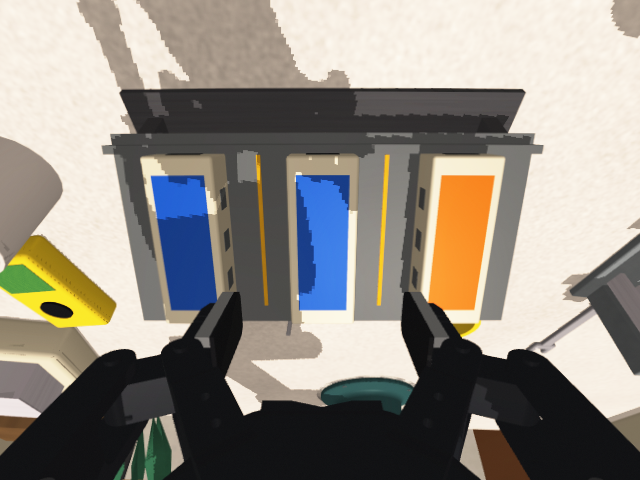

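The fingers straddle module A at (322,245), with clearance to the neighbours on both sides. Descending, then closing.

Request:
{"method": "move_arm", "body": {
  "series": "0 0 0 0 -0.02 0.15 0.7; 0 0 0 0 -0.02 0.35 0.7; 0 0 0 0 -0.03 0.55 0.7; 0 0 0 -0.01 -0.03 0.7 0.7; 0 0 0 -0.01 -0.03 0.85 0.7; 0 0 0 -0.01 -0.03 0.95 0.7; 0 0 0 -0.01 -0.03 1 0.7; 0 0 0 -0.01 -0.03 1 0.7"
}}

```text
time: 6.7
tool_pos: [0.6043, 0.2129, 0.0945]
tcp_rot: [2.068, -1.739, -0.467]
wrist_force: [-0.5, 0.4, 0.3]
width: 0.848
```

Request:
{"method": "move_arm", "body": {
  "series": "0 0 0 0 0 0 -1; 0 0 0 0 0 0 -1; 0 0 0 0 0 0 -1; 0 0 0 0 0 0 -1; 0 0 0 0 0 0 -1; 0 0 0 0 0 0 -1; 0 0 0 0 0 0 -1; 0 0 0 0 0 0 -1",
  "squeeze": 60
}}

```text
time: 7.5
tool_pos: [0.6058, 0.2132, 0.096]
tcp_rot: [2.07, -1.741, -0.464]
wrist_force: [3.0, 1.4, 5.1]
width: 0.526
```

```bash
python3 - <<'E'
from h import *
s=bot.read_state();print(s['tool_pos'],s['wrist_force'],s['width']*85)
c=snap('wrist','w4.png')
E
```

```text
[0.60577199 0.21318823 0.0960344 ] [3.01824475 1.3896721  5.06809577] 44.73467023282471
```

View pics/w4.png

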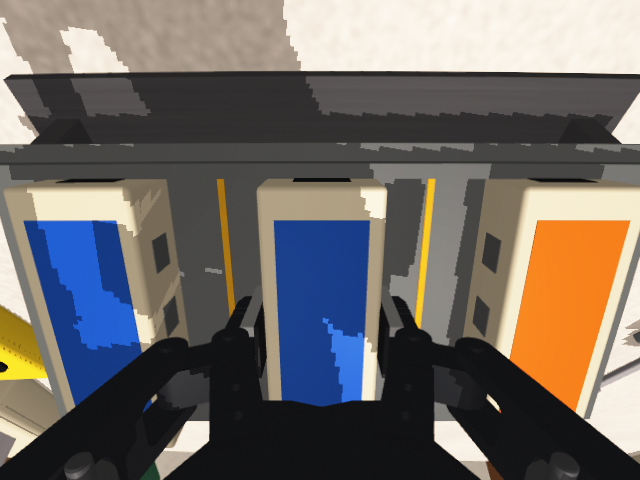

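Gripped at 44.7 mm, on the middle blue module. Lifting off square to the slope.

Request:
{"method": "move_arm", "body": {
  "series": "0 0 0 0 0 -0.05 -1; 0 0 0 0 0 -0.15 -1; 0 0 0 0 0 -0.28 -1; 0 0 0 0 0 -0.42 -1; 0 0 0 0 0 -0.56 -1; 0 0 0 0 0 -0.7 -1; 0 0 0 0 0 -0.85 -1; 0 0 0 0 0 -1 -1"
}}

```text
time: 8.35
tool_pos: [0.6548, 0.2217, 0.183]
tcp_rot: [2.069, -1.74, -0.466]
wrist_force: [0.0, 0.2, -1.9]
width: 0.53
```

```bash
cat >> h.py <<'E'
def toolpt(c,uv,ztool):
    n=cv2.undistortPoints(np.array([[uv]],float),c['K'],c['dist'])[0,0]
    M=c['mount'];d=M[:3,:3]@[n[0],-n[1],-1];o=M[:3,3];return o+d*(ztool-o[2])/d[2]
E
python3 - <<'E'
from h import *
s=bot.read_state();print(s['tool_pos'],s['tcp_rot'],s['wrist_force'],s['width']*85)
c=snap('wrist','w5.png')
np.save('w50.npy',c,allow_pickle=True)
for z in(-.004,-.008): print([toolpt(c,u,z).round(4).tolist() for u in [(274,221),(370,221),(258,187),(386,187)]])
E
```

```text
[0.6547899  0.22173996 0.18295353] [ 2.06926477 -1.73973284 -0.46563768] [ 0.03253935  0.15516495 -1.8852426 ] 45.04667554412516
[[-0.017, -0.0446, -0.004], [0.0177, -0.0446, -0.004], [-0.0221, -0.0569, -0.004], [0.0227, -0.0569, -0.004]]
[[-0.0164, -0.0456, -0.008], [0.0171, -0.0456, -0.008], [-0.0213, -0.0575, -0.008], [0.022, -0.0575, -0.008]]
```

View pics/w5.png

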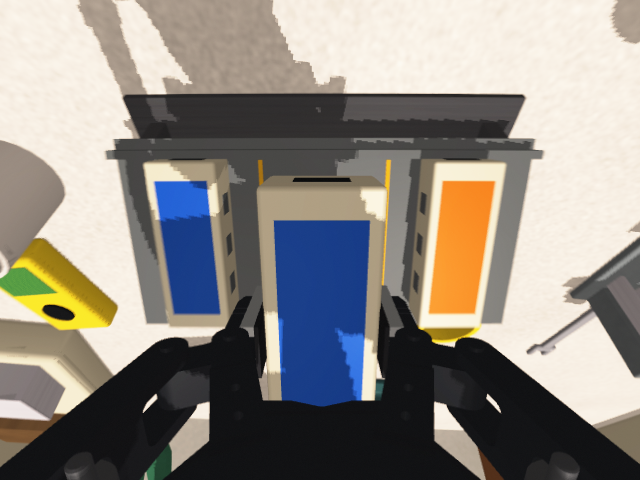

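Module A is held level in the jaws, with its front edge at row 187. Its centre is about 2 mm towards tool +y from the TCP. I'll carry it to the magazine.

```bash
python3 - <<'E'
from h import *
rel([.61,.13,.27],Rmag)
E
```

```text
turn units [ 0.2469 -0.0201  0.0764] deg 31.1 shift units [ 0.827  0.955 -0.428]
```

Request:
{"method": "move_arm", "body": {
  "series": "0.03 -0.0025 0.0095 0.04 0.06 -0.12 -1; 0.062 -0.005 0.019 0.12 0.16 -0.24 -1; 0.093 -0.0075 0.0286 0.22 0.28 -0.34 -1; 0.124 -0.01 0.038 0.34 0.42 -0.4 -1; 0.155 -0.0126 0.048 0.46 0.56 -0.43 -1; 0.186 -0.015 0.057 0.58 0.7 -0.43 -1; 0.217 -0.0176 0.067 0.7 0.84 -0.43 -1; 0.2469 -0.0201 0.0764 0.82 0.96 -0.43 -1"
}}

```text
time: 9.2
tool_pos: [0.6068, 0.1296, 0.268]
tcp_rot: [2.229, -2.211, -0.001]
wrist_force: [0.2, -0.1, -1.2]
width: 0.525
```

```bash
python3 - <<'E'
from h import *
rel([.561,-.2065,.27],Rmag); print(bot.read_state()['tool_pos'])
E
```

```text
turn units [ 0.0011 -0.0005 -0.0003] deg 0.1 shift units [ 3.357  0.486 -0.016]
[0.60683968 0.12962337 0.26800388]
```

Request:
{"method": "move_arm", "body": {
  "series": "0 0 0 0.08 0.02 0 -1; 0 0 0 0.2 0.04 0 -1; 0 0 0 0.34 0.06 0 -1; 0 0 0 0.48 0.08 0 -1; 0 0 0 0.62 0.1 0 -1; 0 0 0 0.76 0.12 0 -1; 0 0 0 0.88 0.14 0 -1; 0 0 0 1 0.16 0 -1"
}}

```text
time: 10.0
tool_pos: [0.5922, 0.0289, 0.2669]
tcp_rot: [2.228, -2.208, -0.005]
wrist_force: [0.0, 0.3, -0.9]
width: 0.53
```

Request:
{"method": "move_arm", "body": {
  "series": "0 0 0 0.12 0.02 0 -1; 0 0 0 0.25 0.04 0 -1; 0 0 0 0.38 0.06 0 -1; 0 0 0 0.5 0.08 0 -1; 0 0 0 0.62 0.1 0 -1; 0 0 0 0.75 0.12 0 -1; 0 0 0 0.88 0.14 0 -1; 0 0 0 1 0.16 0 -1"
}}

```text
time: 10.8
tool_pos: [0.577, -0.0712, 0.2672]
tcp_rot: [2.228, -2.208, -0.004]
wrist_force: [-0.0, -0.4, -0.9]
width: 0.528
```

Request:
{"method": "move_arm", "body": {
  "series": "0 0 0 0.12 0.02 0 -1; 0 0 0 0.25 0.04 0 -1; 0 0 0 0.38 0.06 0 -1; 0 0 0 0.5 0.08 0 -1; 0 0 0 0.62 0.1 0 -1; 0 0 0 0.75 0.12 0 -1; 0 0 0 0.88 0.14 0 -1; 0 0 0 1 0.16 0 -1"
}}

```text
time: 11.6
tool_pos: [0.5619, -0.1714, 0.2674]
tcp_rot: [2.228, -2.208, -0.004]
wrist_force: [1.2, 0.9, -1.4]
width: 0.53
```

```bash
python3 - <<'E'
from h import *
rel([.561,-.2065,.27],Rmag); print(bot.read_state()['tool_pos'])
snap('side','s1.png');snap('scene','s2.png')
E
```

```text
turn units [ 0.0025 -0.0006  0.    ] deg 0.3 shift units [ 0.351  0.012 -0.025]
[ 0.56188271 -0.1713791   0.26744458]
```

View pics/s1.png

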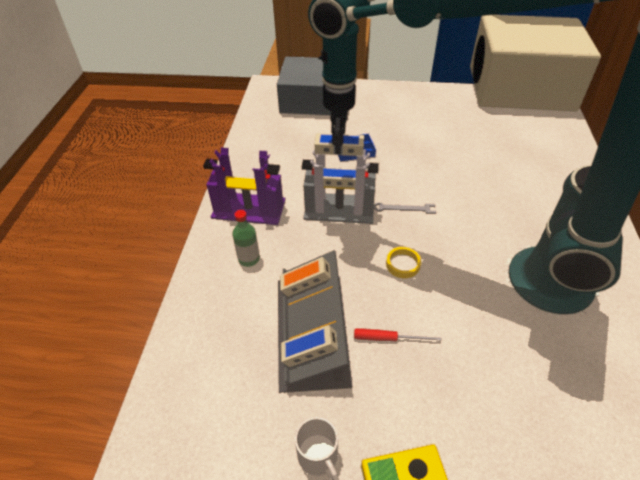

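Request:
{"method": "move_arm", "body": {
  "series": "0.0025 0 0 0.06 0 0.03 -1; 0.0025 0 0 0.12 0.01 0.08 -1; 0.0025 0 0 0.2 0.01 0.13 -1; 0.0025 0 0 0.28 0.01 0.18 -1; 0.0025 0 0 0.35 0.01 0.23 -1; 0.0025 0 0 0.35 0.01 0.28 -1; 0.0025 0 0 0.35 0.01 0.32 -1; 0.0025 0 0 0.35 0.01 0.32 -1"
}}

```text
time: 12.5
tool_pos: [0.5607, -0.2049, 0.2344]
tcp_rot: [2.23, -2.21, -0.001]
wrist_force: [0.6, 1.0, -1.1]
width: 0.53
```

```bash
python3 - <<'E'
from h import *
rel([.561,-.2065,.195],Rmag); print(bot.read_state()['tool_pos'])
c1=snap('side','s3.png');c2=snap('scene','s4.png')
a=cv2.imread('pics/s3.png')[110:230,290:390];b=cv2.imread('pics/s4.png')[130:280,190:300]
cv2.imwrite('pics/s34.png',np.hstack([cv2.resize(a,(460,552),interpolation=2),cv2.resize(b,(330*1,552),interpolation=2)]))
E
```

```text
turn units [ 0.0008 -0.0002  0.0001] deg 0.1 shift units [ 0.016 -0.003  0.394]
[ 0.56072685 -0.20488111  0.2344489 ]
```

View pics/s34.png

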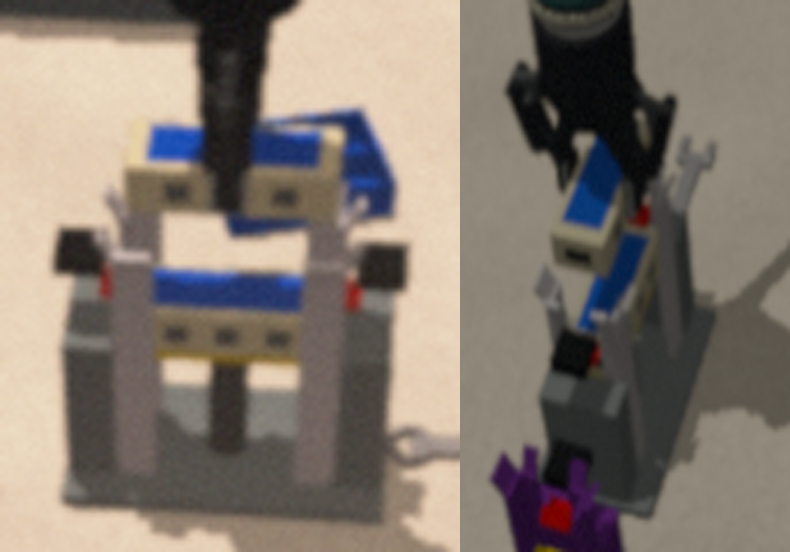

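```bash
python3 - <<'E'
from h import *
sc,si=load('scene'),load('side')
# predicted mag features at centre estimates
for cx,cy in((.5593,-.2063),(.5593,-.209)):
    ctr=np.array([cx,cy,0])
    pts=ctr+np.array([[.1,.055,0],[-.1,.055,0],[.06,.023,.135],[-.06,.023,.135]])
    print('side crop',((proj(si,pts)-[290,110])*4.6).round(0).tolist())
# held module : top corners front at tcp + ; tcp z .2344, underside .0257 below
t=bot.read_state()['tool_pos']
m=np.array([t[0]-.0018,t[1],t[2]-.0257])
pts=m+np.array([[.06,.023,.032],[-.06,.023,.032],[.06,.023,0],[-.06,.023,0],[.0375,.023,.016],[-.0375,.023,.016]])
print('side held',((proj(si,pts)-[290,110])*4.6).round(0).tolist())
print('scene held',((proj(sc,pts)-[190,130])*[3,3.68]).round(0).tolist())
E
python3 - <<'E'
import cv2
a=cv2.imread('pics/s3.png')[125:225,295:380]
cv2.imwrite('pics/s3c.png',cv2.resize(a,None,fx=6,fy=6,interpolation=2))
b=cv2.imread('pics/s4.png')[155:275,215:285]
cv2.imwrite('pics/s4c.png',cv2.resize(b,None,fx=5,fy=5,interpolation=2))
E
```

```text
side crop [[59.0, 504.0], [381.0, 525.0], [124.0, 308.0], [329.0, 320.0]]
side crop [[60.0, 501.0], [381.0, 522.0], [124.0, 305.0], [329.0, 317.0]]
side held [[119.0, 162.0], [337.0, 173.0], [121.0, 208.0], [335.0, 220.0], [160.0, 187.0], [295.0, 194.0]]
scene held [[139.0, 244.0], [190.0, 118.0], [144.0, 278.0], [193.0, 152.0], [151.0, 236.0], [183.0, 157.0]]
```

View pics/s3c.png

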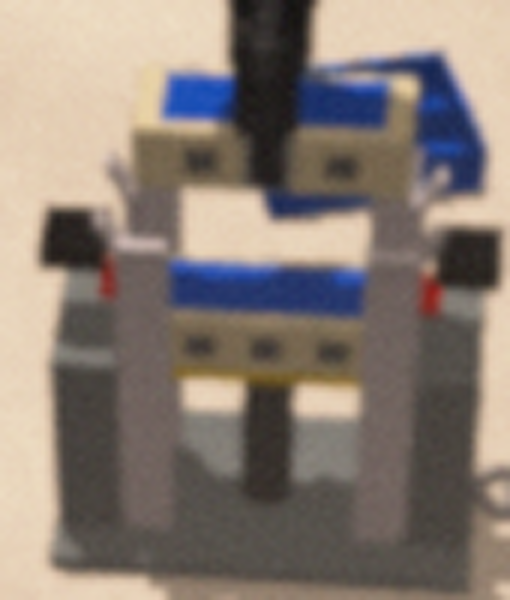

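View pics/s4c.png

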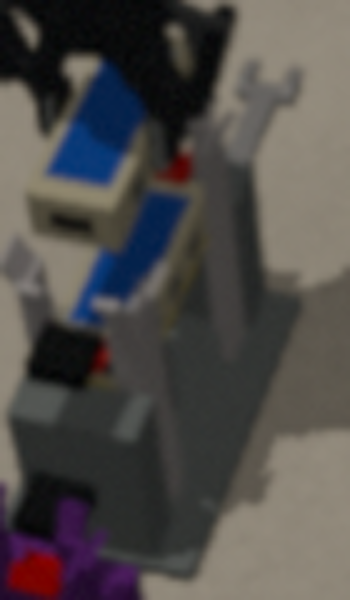

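```bash
cat > ov.py <<'E'
from h import *
def box(p,Rm,a,b,h):
    P=np.array([[x,y,z] for z in(0,h) for x,y in((a,b),(a,-b),(-a,-b),(-a,b))]);return p+P@Rm.T
E_=[(0,1),(1,2),(2,3),(3,0),(4,5),(5,6),(6,7),(7,4),(0,4),(1,5),(2,6),(3,7)]
def overlay(img,c,boxes,roi,sc,fn):
    x0,y0,x1,y1=roi; im=cv2.resize(img[y0:y1,x0:x1],None,fx=sc,fy=sc,interpolation=2)
    for P,col in boxes:
        q=((proj(c,P)-[x0,y0]+.5)*sc)
        for i,j in E_: cv2.line(im,tuple(int(v) for v in q[i]),tuple(int(v) for v in q[j]),col,1,cv2.LINE_AA)
    cv2.imwrite('pics/'+fn,im)
E
python3 - <<'E'
from ov import *
sc,si=load('scene'),load('side')
t=bot.read_state()['tool_pos']
m=np.array([t[0]-.0018,t[1],t[2]-.0257])
I=np.eye(3); Rz=R.from_euler('z',.5,degrees=True).as_matrix()
c=np.array([.5593,-.2063,0])
bx=[(box(m,Rz,.06,.023,.032),(0,255,0)),(box(c+[0,0,.103],Rz,.06,.023,.032),(0,255,255)),(box(c,Rz,.1,.055,.01),(255,0,255))]
overlay(cv2.imread('pics/s4.png'),sc,bx,(205,155,290,275),5,'o1.png')
overlay(cv2.imread('pics/s3.png'),si,bx,(295,125,385,230),5.5,'o2.png')
E
```

```text
(no output)
```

View pics/o1.png

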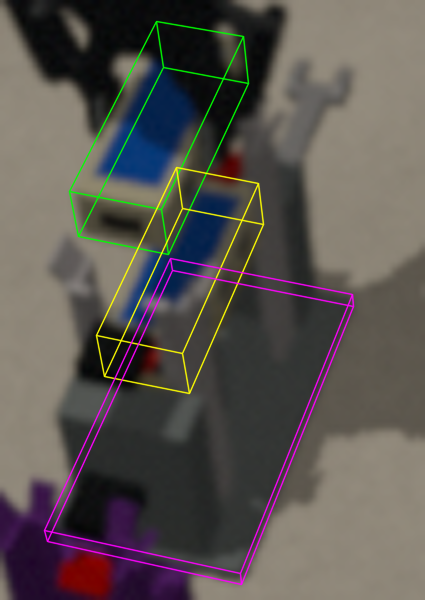

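View pics/o2.png

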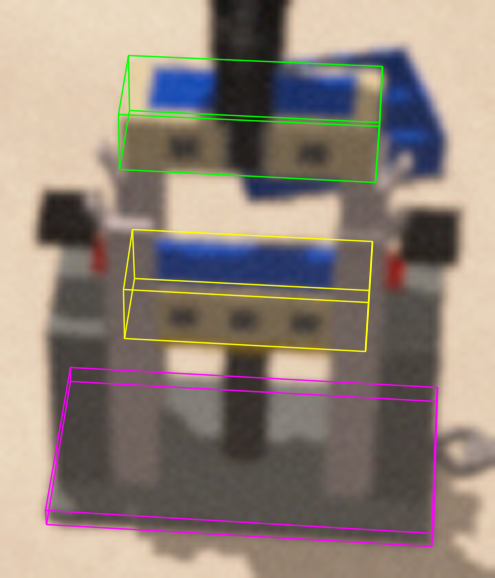

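Overlays agree within about 1 px. Lowering into the guides.

Request:
{"method": "move_arm", "body": {
  "series": "0 0 0 0.01 -0.01 0.02 -1; 0 0 0 0.02 -0.01 0.06 -1; 0 0 0 0.02 -0.01 0.12 -1; 0 0 0 0.02 -0.01 0.18 -1; 0 0 0 0.02 -0.01 0.24 -1; 0 0 0 0.02 -0.01 0.3 -1; 0 0 0 0.02 -0.01 0.36 -1; 0 0 0 0.02 -0.01 0.4 -1"
}}

```text
time: 13.4
tool_pos: [0.5619, -0.2072, 0.1946]
tcp_rot: [2.23, -2.211, -0.0]
wrist_force: [-0.0, 0.0, -1.5]
width: 0.523
```

```bash
python3 - <<'E'
from h import *
s=bot.read_state();print(s['tool_pos'],s['wrist_force'],s['torque'],s['width'])
E
```

```text
[ 0.56189866 -0.20716352  0.19455866] [-0.04305235  0.02949854 -1.50036585] [-0.01157736  0.03988863  0.01287217] 0.5230866533920764
```

No contact forces, so it's free inside the guides. Continuing until it rests on the ramps.

Request:
{"method": "move_arm", "body": {
  "series": "0 0 0 0 0 0.03 -1; 0 0 0 0 0 0.07 -1; 0 0 0 0 0 0.11 -1; 0 0 0 0 0 0.15 -1; 0 0 0 0 0 0.19 -1; 0 0 0 0 0 0.22 -1; 0 0 0 0 0 0.25 -1; 0 0 0 0 0 0.27 -1"
}}

```text
time: 14.2
tool_pos: [0.562, -0.2073, 0.1683]
tcp_rot: [2.231, -2.21, 0.001]
wrist_force: [-2.1, -0.3, 1.9]
width: 0.526
```

```bash
python3 - <<'E'
from ov import *
s=bot.read_state();print(s['tool_pos'],s['wrist_force'],s['torque'],s['width'])
snap('side','s5.png');cv2.imwrite('pics/s5c.png',cv2.resize(cv2.imread('pics/s5.png')[120:230,290:390],None,fx=5.2,fy=5.2,interpolation=2))
E
```

```text
[ 0.56200037 -0.20730519  0.16830795] [-2.12697957 -0.30653335  1.93752277] [-0.00542878  0.13181319 -0.01743139] 0.5255366581107219
```

View pics/s5c.png

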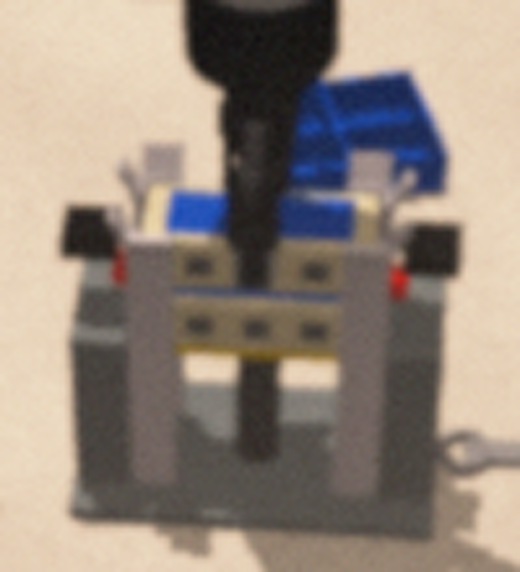

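Module A rests on the catch ramps: the force changed by about 3.4 N, and the crop shows it flat at row 215. Releasing and rising.

Request:
{"method": "move_arm", "body": {
  "series": "0 0 0 0 0 0 0.6; 0 0 0 0 0 0 0.6; 0 0 0 0 0 0 0.6; 0 0 0 0 0 0 0.6; 0 0 0 0 0 0 0.6; 0 0 0 0 0 -0.12 0.6; 0 0 0 0 0 -0.3 0.6; 0 0 0 0 0 -0.5 0.6"
}}

```text
time: 15.05
tool_pos: [0.562, -0.2071, 0.2193]
tcp_rot: [2.231, -2.211, 0.0]
wrist_force: [-0.6, 0.2, 0.1]
width: 0.801
```

```bash
python3 - <<'E'
from ov import *
s=bot.read_state();print(s['tool_pos'],s['wrist_force'],s['torque'],s['width'])
c=wristcam(snap('wrist','w6.png'),s);np.save('w60.npy',c,allow_pickle=True)
E
```

```text
[ 0.56196772 -0.20712853  0.21928583] [-0.57456408  0.21511037  0.06089265] [ 0.03346523 -0.03677873 -0.02162309] 0.8006338533463986
```

View pics/w6.png

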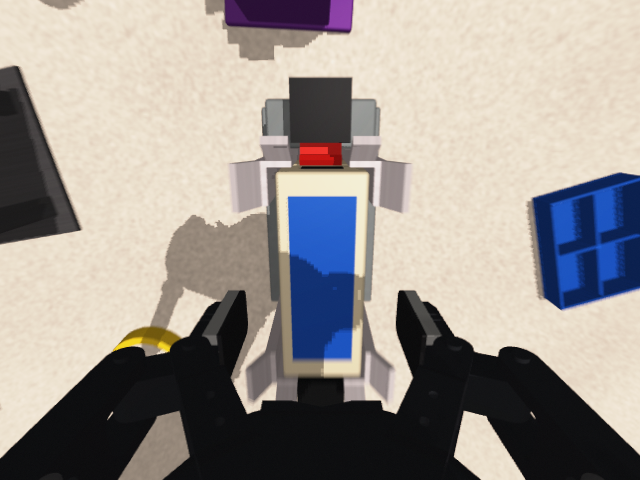

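```bash
python3 - <<'E'
from h import *
c=np.load('w60.npy',allow_pickle=True).item()
for z in (.170,.175): 
    P=np.array([atz(c,u,z) for u in [(288,196),(357,196),(352,359),(292,359)]]);print(P.mean(0).round(4),P.round(4).tolist())
E
```

```text
[ 0.556  -0.2079  0.17  ] [[0.6058, -0.1898, 0.17], [0.6061, -0.2254, 0.17], [0.5062, -0.2265, 0.17], [0.5059, -0.1901, 0.17]]
[ 0.5584 -0.2079  0.175 ] [[0.6067, -0.1903, 0.175], [0.607, -0.2249, 0.175], [0.5101, -0.2259, 0.175], [0.5098, -0.1906, 0.175]]
```

Request:
{"method": "move_arm", "body": {
  "series": "0 0 0 0 0.02 0 -1; 0 0 0 0 0.02 0 -1; 0 0 0 0 0.02 0 -1; 0 0 0 0 0.02 0 -1; 0 0 0 0 0.02 0 -1; 0 0 0 0 0.02 0 -1; 0 0 0 0 0.02 0.06 -1; 0 0 0 0 0.02 0.12 -1",
  "squeeze": 60
}}

```text
time: 15.9
tool_pos: [0.5603, -0.2073, 0.2061]
tcp_rot: [2.231, -2.211, 0.002]
wrist_force: [-0.3, 0.2, 0.2]
width: 0.002
```

Request:
{"method": "move_arm", "body": {
  "series": "0 0 0 0 0 0.04 -1; 0 0 0 0 0 0.08 -1; 0 0 0 0 0 0.12 -1; 0 0 0 0 0 0.15 -1; 0 0 0 0 0 0.18 -1; 0 0 0 0 0 0.21 -1; 0 0 0 0 0 0.23 -1; 0 0 0 0 0 0.25 -1"
}}

```text
time: 16.7
tool_pos: [0.5612, -0.2077, 0.1823]
tcp_rot: [-2.231, 2.211, -0.005]
wrist_force: [2.5, -1.2, 5.6]
width: -0.002
```

Request:
{"method": "move_arm", "body": {
  "series": "0 0 0 0 0 0.03 -1; 0 0 0 0 0 0.06 -1; 0 0 0 0 0 0.09 -1; 0 0 0 0 0 0.12 -1; 0 0 0 0 0 0.15 -1; 0 0 0 0 0 0.18 -1; 0 0 0 0 0 0.2 -1; 0 0 0 0 0 0.2 -1"
}}

```text
time: 17.5
tool_pos: [0.5612, -0.2077, 0.1623]
tcp_rot: [-2.231, 2.211, -0.005]
wrist_force: [2.3, -0.2, 5.3]
width: 0.002
```

Request:
{"method": "move_arm", "body": {
  "series": "0 0 0 0 0 0.03 -1; 0 0 0 0 0 0.05 -1; 0 0 0 0 0 0.07 -1; 0 0 0 0 0 0.09 -1; 0 0 0 0 0 0.11 -1; 0 0 0 0 0 0.12 -1; 0 0 0 0 0 0.12 -1; 0 0 0 0 0 0.12 -1"
}}

```text
time: 18.3
tool_pos: [0.5612, -0.2077, 0.1506]
tcp_rot: [-2.231, 2.211, -0.005]
wrist_force: [1.3, -0.7, 6.6]
width: -0.002
```

```bash
python3 - <<'E'
from ov import *
s=bot.read_state();print(s['tool_pos'],s['wrist_force'],s['torque'],s['width'])
snap('side','s6.png');cv2.imwrite('pics/s6c.png',cv2.resize(cv2.imread('pics/s6.png')[120:230,290:390],None,fx=5.2,fy=5.2,interpolation=2))
E
```

```text
[ 0.56117362 -0.20770327  0.15064983] [ 1.34880864 -0.68792178  6.60500341] [ 0.0113302  -0.13668765 -0.07010052] -0.0016738191084562364
```

View pics/s6c.png

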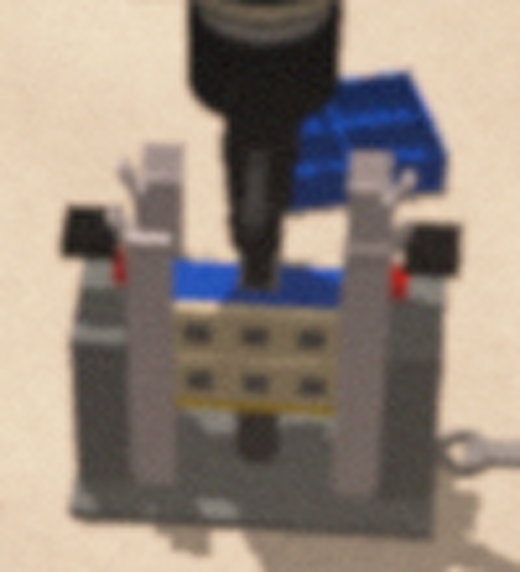

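The pile has sunk about 6 mm past the catch level. Rising to check that it stays.

Request:
{"method": "move_arm", "body": {
  "series": "0 0 0 0 0 0.02 -1; 0 0 0 0 0 -0.02 -1; 0 0 0 0 0 -0.06 -1; 0 0 0 0 0 -0.12 -1; 0 0 0 0 0 -0.25 -1; 0 0 0 0 0 -0.42 -1; 0 0 0 0 0 -0.6 -1; 0 0 0 0 0 -0.8 -1"
}}

```text
time: 19.15
tool_pos: [0.5592, -0.2068, 0.2294]
tcp_rot: [2.23, -2.21, -0.003]
wrist_force: [-0.1, -0.6, -0.9]
width: 0.003
```

```bash
python3 - <<'E'
from ov import *
s=bot.read_state();print(s['tool_pos'],s['wrist_force'],s['torque'],s['width'])
c=wristcam(snap('wrist','w7.png'),s);np.save('w70.npy',c,allow_pickle=True)
snap('side','s7.png');cv2.imwrite('pics/s7c.png',cv2.resize(cv2.imread('pics/s7.png')[120:230,290:390],None,fx=5.2,fy=5.2,interpolation=2))
E
```

```text
[ 0.55920788 -0.20683479  0.22935543] [-0.06488926 -0.58676336 -0.94797222] [-0.0096873  -0.01195083 -0.05226585] 0.0026870811931709983
```

View pics/w7.png

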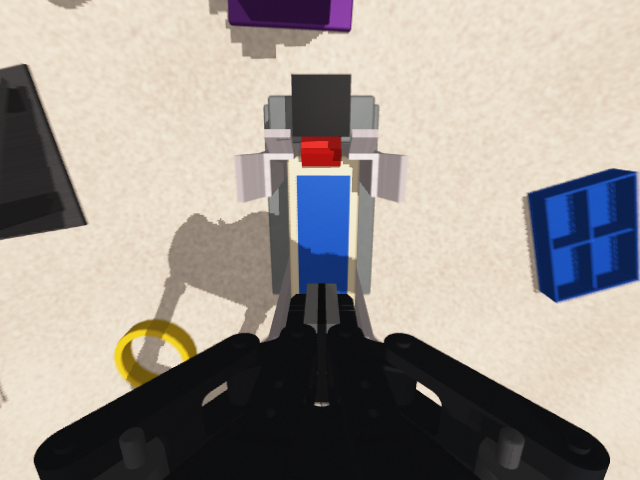

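View pics/s7c.png

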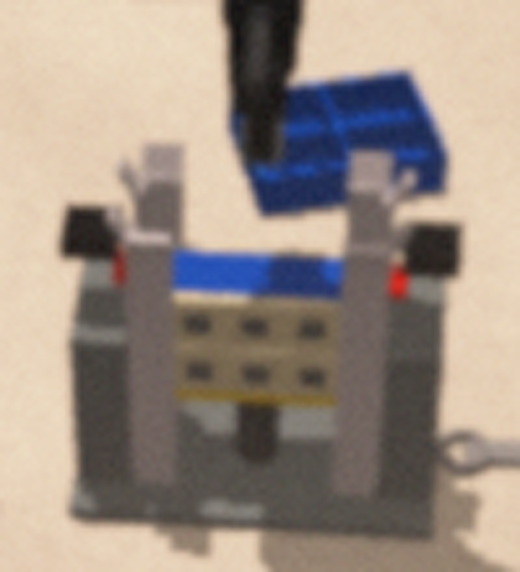

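The catch at (321,152) now overlaps the module's end, and the pile top is at the same level as the first module's top was, so the first module is held. Now fetching B, the leftmost one on the stand.

Request:
{"method": "move_arm", "body": {
  "series": "0 0 0 0 0 -0.12 -1; 0 0 0 -0.05 0 -0.3 -1; 0 0 0 -0.15 0 -0.45 -1; 0 0 0 -0.3 0 -0.6 -1; 0 0 0 -0.47 0 -0.7 -1; 0 0 0 -0.64 0 -0.8 0; 0 0 0 -0.82 0 -0.9 0.7; 0 0 0 -1 0 -0.9 0.7"
}}

```text
time: 20.05
tool_pos: [0.5598, -0.1052, 0.3214]
tcp_rot: [-2.232, 2.21, -0.005]
wrist_force: [0.0, -0.8, -0.1]
width: 0.506
```

Request:
{"method": "move_arm", "body": {
  "series": "0 0 0 -0.12 0 0 0.7; 0 0 0 -0.25 0 0 0.7; 0 0 0 -0.38 0 0 0.7; 0 0 0 -0.5 0 0 0.7; 0 0 0 -0.62 0 0 0.7; 0 0 0 -0.75 0 0 0.7; 0 0 0 -0.88 0 0 0.7; 0 0 0 -1 0 0 0.7"
}}

```text
time: 20.85
tool_pos: [0.5584, -0.0061, 0.3192]
tcp_rot: [2.231, -2.211, 0.001]
wrist_force: [0.3, -0.7, 0.2]
width: 0.852
```

Request:
{"method": "move_arm", "body": {
  "series": "0 0 0 -0.12 0 0 0.7; 0 0 0 -0.25 0 0 0.7; 0 0 0 -0.38 0 0 0.7; 0 0 0 -0.5 0 0 0.7; 0 0 0 -0.62 0 0 0.7; 0 0 0 -0.75 0 0 0.7; 0 0 0 -0.88 0 0 0.7; 0 0 0 -1 0 0 0.7"
}}

```text
time: 21.65
tool_pos: [0.5575, 0.094, 0.3191]
tcp_rot: [2.231, -2.211, 0.001]
wrist_force: [-0.2, 0.2, -0.1]
width: 0.854
```

Request:
{"method": "move_arm", "body": {
  "series": "0 0 0 -0.12 0 0 0.7; 0 0 0 -0.25 0 0 0.7; 0 0 0 -0.38 0 0 0.7; 0 0 0 -0.5 0 0 0.7; 0 0 0 -0.62 0 0 0.7; 0 0 0 -0.75 0 0 0.7; 0 0 0 -0.88 0 0 0.7; 0 0 0 -1 0 0 0.7"
}}

```text
time: 22.45
tool_pos: [0.5566, 0.194, 0.319]
tcp_rot: [2.231, -2.211, 0.001]
wrist_force: [-0.0, 0.1, -0.4]
width: 0.853
```

```bash
python3 - <<'E'
from h import *
rel(B+nrm*.09,Rst); s=bot.read_state();print(s['tool_pos'],s['time'])
E
```

```text
turn units [-0.2494  0.0199 -0.0765] deg 31.4 shift units [-1.168 -0.808  1.389]
[0.55661229 0.19395035 0.31898004] 22.45
```

Request:
{"method": "move_arm", "body": {
  "series": "-0.0312 0.0025 -0.0095 -0.12 -0.1 0.08 0.7; -0.0624 0.005 -0.019 -0.25 -0.2 0.16 0.7; -0.0936 0.0075 -0.0287 -0.38 -0.3 0.26 0.7; -0.1247 0.01 -0.0382 -0.5 -0.4 0.38 0.7; -0.156 0.0125 -0.0478 -0.62 -0.5 0.5 0.7; -0.187 0.015 -0.0574 -0.75 -0.6 0.62 0.7; -0.218 0.0175 -0.067 -0.88 -0.7 0.75 0.7; -0.2494 0.0199 -0.0765 -1 -0.81 0.85 0.7"
}}

```text
time: 23.25
tool_pos: [0.637, 0.2946, 0.2328]
tcp_rot: [2.067, -1.736, -0.468]
wrist_force: [0.1, -0.4, 0.5]
width: 0.849
```

```bash
python3 - <<'E'
from h import *
rel(B+nrm*.09,Rst); s=bot.read_state();print(s['tool_pos'],s['time'])
E
```

```text
turn units [ 0.0014 -0.0003  0.0003] deg 0.2 shift units [-0.166 -0.285  0.445]
[0.63698666 0.29456528 0.23276402] 23.25
```

Request:
{"method": "move_arm", "body": {
  "series": "0 0 0 -0.04 -0.06 0.06 0.7; 0 0 0 -0.08 -0.14 0.14 0.7; 0 0 0 -0.12 -0.22 0.22 0.7; 0 0 0 -0.16 -0.28 0.3 0.7; 0 0 0 -0.16 -0.28 0.38 0.7; 0 0 0 -0.16 -0.28 0.44 0.7; 0 0 0 -0.16 -0.28 0.44 0.7; 0 0 0 -0.16 -0.28 0.44 0.7"
}}

```text
time: 24.05
tool_pos: [0.6361, 0.3094, 0.1825]
tcp_rot: [2.069, -1.74, -0.466]
wrist_force: [0.4, 0.5, -0.5]
width: 0.851
```

```bash
python3 - <<'E'
from h import *
s=bot.read_state();c=wristcam(snap('wrist','w8.png'),s)
rel(B-nrm*.01,Rst); print(s['tool_pos'],s['time'])
h=cv2.cvtColor(c['pixels'],cv2.COLOR_RGB2HSV);m=cv2.inRange(h,(105,120,30),(125,255,255))
n,l,st,ce=cv2.connectedComponentsWithStats(m)
for i in range(1,n):
    if st[i,4]>1500:
        ys,xs=np.nonzero(l==i); q=cv2.approxPolyDP(cv2.convexHull(np.c_[xs,ys]),8,True)[:,0].astype(float)
        P=[]
        for u in q:
            o,d=ray(c,u);P.append(o+d*(nrm@(B-o))/(nrm@d))
        print(q.tolist(),np.mean(P,0).round(4))
E
```

```text
turn units [-0.0005  0.0002 -0.0001] deg 0.1 shift units [-0.018 -0.015  1.022]
[0.63607036 0.30936006 0.18247254] 24.05
[[346.0, 177.0], [343.0, 310.0], [298.0, 310.0], [294.0, 177.0]] [0.5913 0.3023 0.1025]
```

View pics/w8.png

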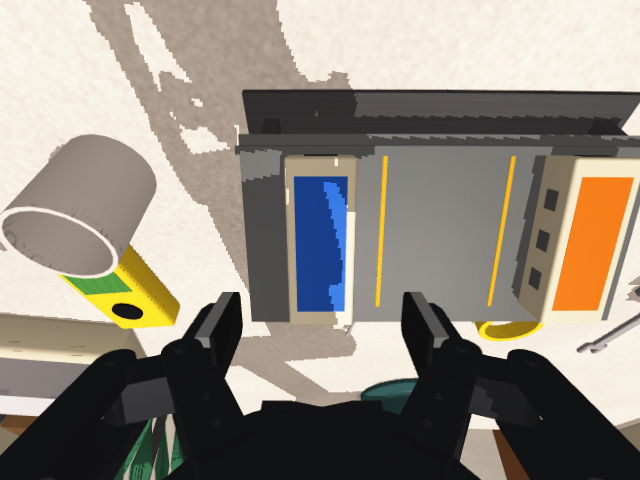

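Module B is centred between the fingers at (321,243). Descending and gripping.

Request:
{"method": "move_arm", "body": {
  "series": "0 0 0 0 -0.01 0.15 0.7; 0 0 0 -0.01 -0.01 0.35 0.7; 0 0 0 -0.01 -0.02 0.55 0.7; 0 0 0 -0.01 -0.02 0.7 0.7; 0 0 0 -0.01 -0.02 0.85 0.7; 0 0 0 -0.01 -0.02 0.95 0.7; 0 0 0 -0.01 -0.02 1 0.7; 0 0 0 -0.01 -0.02 1 0.7"
}}

```text
time: 24.9
tool_pos: [0.588, 0.3022, 0.0937]
tcp_rot: [2.068, -1.739, -0.467]
wrist_force: [0.8, 0.1, -0.6]
width: 0.849
```

Request:
{"method": "move_arm", "body": {
  "series": "0 0 0 0 0 0 -1; 0 0 0 0 0 0 -1; 0 0 0 0 0 0 -1; 0 0 0 0 0 0 -1; 0 0 0 0 0 0 -1; 0 0 0 0 0 0 -1; 0 0 0 0 0 0 -1; 0 0 0 0 0 0 -1",
  "squeeze": 60
}}

```text
time: 25.7
tool_pos: [0.5894, 0.3026, 0.0952]
tcp_rot: [2.071, -1.741, -0.465]
wrist_force: [3.0, 0.3, 5.2]
width: 0.529
```

Request:
{"method": "move_arm", "body": {
  "series": "0 0 0 0 0 -0.05 -1; 0 0 0 0 0 -0.15 -1; 0 0 0 0 0 -0.28 -1; 0 0 0 0 0 -0.42 -1; 0 0 0 0 0 -0.56 -1; 0 0 0 0 0 -0.7 -1; 0 0 0 0 0 -0.85 -1; 0 0 0 0 0 -1 -1"
}}

```text
time: 26.5
tool_pos: [0.6385, 0.311, 0.1822]
tcp_rot: [2.069, -1.74, -0.466]
wrist_force: [0.5, 0.6, -1.2]
width: 0.524
```

```bash
python3 - <<'E'
from h import *
s=bot.read_state();print(s['tool_pos'],s['wrist_force'],s['width']*85)
c=snap('wrist','w9.png')
rel([.615,.23,.29],Rmag)
E
```

```text
[0.63853945 0.31100875 0.18215334] [ 0.49784646  0.58911973 -1.22741966] 44.52345516385852
turn units [ 0.247  -0.0198  0.0764] deg 31.1 shift units [ 0.758  0.86  -0.722]
```

View pics/w9.png

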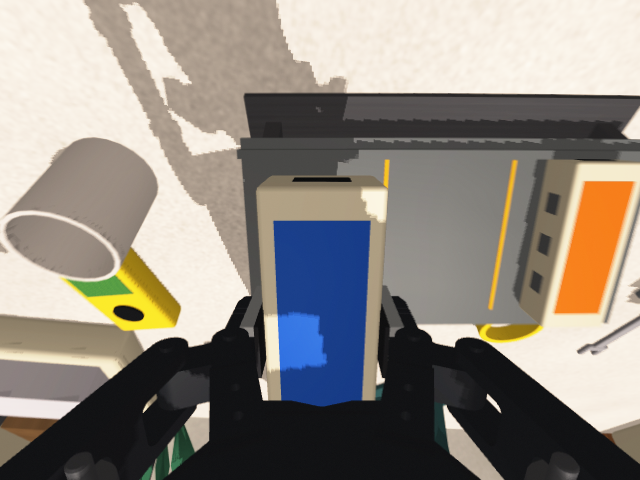

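B is held exactly as A was: label at columns 274-370, front edge at row 187. Carrying it over.

Request:
{"method": "move_arm", "body": {
  "series": "0.03 -0.0025 0.0095 0.04 0.06 -0.12 -1; 0.062 -0.005 0.019 0.1 0.14 -0.24 -1; 0.093 -0.0075 0.0286 0.2 0.25 -0.36 -1; 0.124 -0.01 0.038 0.31 0.37 -0.48 -1; 0.155 -0.0126 0.048 0.42 0.5 -0.58 -1; 0.186 -0.015 0.057 0.53 0.62 -0.66 -1; 0.217 -0.0176 0.067 0.64 0.74 -0.7 -1; 0.247 -0.0198 0.0764 0.76 0.86 -0.72 -1"
}}

```text
time: 27.35
tool_pos: [0.6129, 0.229, 0.2879]
tcp_rot: [2.229, -2.211, -0.0]
wrist_force: [-0.6, 0.2, -1.1]
width: 0.527
```

Request:
{"method": "move_arm", "body": {
  "series": "0.001 0 0 0.12 0.01 0 -1; 0.001 0 0 0.25 0.02 0 -1; 0.001 0 0 0.38 0.04 0 -1; 0.001 0 0 0.5 0.05 0 -1; 0.001 0 0 0.62 0.06 0 -1; 0.001 0 0 0.75 0.08 0 -1; 0.001 0 0 0.88 0.1 0 -1; 0.001 0 0 1 0.12 0 -1"
}}

```text
time: 28.15
tool_pos: [0.6017, 0.1281, 0.2862]
tcp_rot: [2.229, -2.209, -0.002]
wrist_force: [0.3, 0.5, -0.5]
width: 0.528
```

Request:
{"method": "move_arm", "body": {
  "series": "0 0 0 0.12 0.01 0 -1; 0 0 0 0.25 0.02 0 -1; 0 0 0 0.38 0.04 0 -1; 0 0 0 0.5 0.05 0 -1; 0 0 0 0.62 0.06 0 -1; 0 0 0 0.75 0.08 0 -1; 0 0 0 0.88 0.1 0 -1; 0 0 0 1 0.12 0 -1"
}}

```text
time: 28.95
tool_pos: [0.5905, 0.0281, 0.2866]
tcp_rot: [2.229, -2.209, -0.001]
wrist_force: [0.2, 0.0, -0.6]
width: 0.529
```

Request:
{"method": "move_arm", "body": {
  "series": "0 0 0 0.12 0.01 0 -1; 0 0 0 0.25 0.02 0 -1; 0 0 0 0.38 0.04 0 -1; 0 0 0 0.5 0.05 0 -1; 0 0 0 0.62 0.06 0 -1; 0 0 0 0.75 0.08 0 -1; 0 0 0 0.88 0.1 0 -1; 0 0 0 1 0.12 0 -1"
}}

```text
time: 29.75
tool_pos: [0.5795, -0.0721, 0.2868]
tcp_rot: [2.229, -2.209, -0.001]
wrist_force: [0.2, 0.3, -0.9]
width: 0.527
```

```bash
python3 - <<'E'
from h import *
rel([.5613,-.2075,.235],Rmag); s=bot.read_state();print(s['tool_pos'],s['time'])
E
```

```text
turn units [ 0.0015 -0.0009  0.0002] deg 0.2 shift units [1.352 0.192 0.521]
[ 0.57945008 -0.07205533  0.28677021] 29.75
```

Request:
{"method": "move_arm", "body": {
  "series": "0.001 0 0 0.12 0.02 0 -1; 0.001 0 0 0.25 0.04 0 -1; 0.001 0 0 0.38 0.06 0 -1; 0.001 0 0 0.5 0.08 0 -1; 0.001 0 0 0.62 0.1 0 -1; 0.001 0 0 0.75 0.12 0 -1; 0.001 0 0 0.88 0.14 0 -1; 0.001 0 0 1 0.16 0 -1"
}}

```text
time: 30.55
tool_pos: [0.5644, -0.1722, 0.287]
tcp_rot: [2.23, -2.21, 0.001]
wrist_force: [-0.1, -0.3, -1.3]
width: 0.529
```

Request:
{"method": "move_arm", "body": {
  "series": "0 0 0 0.1 0.01 0.06 -1; 0 0 0 0.2 0.02 0.12 -1; 0 0 0 0.28 0.03 0.2 -1; 0 0 0 0.35 0.03 0.28 -1; 0 0 0 0.35 0.03 0.36 -1; 0 0 0 0.35 0.03 0.44 -1; 0 0 0 0.35 0.03 0.5 -1; 0 0 0 0.35 0.03 0.5 -1"
}}

```text
time: 31.35
tool_pos: [0.5612, -0.2054, 0.2355]
tcp_rot: [2.23, -2.209, -0.003]
wrist_force: [-0.3, 0.4, -1.5]
width: 0.527
```

```bash
python3 - <<'E'
from h import *
rel([.5613,-.2075,.17],Rmag); s=bot.read_state();print(s['tool_pos'],s['time'])
E
```

```text
turn units [ 0.0015 -0.0003  0.0005] deg 0.2 shift units [ 0.02  -0.003  0.655]
[ 0.56118094 -0.20544732  0.23554146] 31.35
```

Request:
{"method": "move_arm", "body": {
  "series": "0.001 0 0 0.01 0 0.02 -1; 0.001 0 0 0.02 0 0.06 -1; 0.001 0 0 0.02 0 0.12 -1; 0.001 0 0 0.02 0 0.18 -1; 0.001 0 0 0.02 0 0.24 -1; 0.001 0 0 0.02 0 0.3 -1; 0.001 0 0 0.02 0 0.36 -1; 0.001 0 0 0.02 0 0.41 -1"
}}

```text
time: 32.15
tool_pos: [0.5616, -0.2082, 0.1953]
tcp_rot: [2.231, -2.211, 0.002]
wrist_force: [-0.4, -0.8, -2.1]
width: 0.526
```

Request:
{"method": "move_arm", "body": {
  "series": "0 0 0 0 0 0.03 -1; 0 0 0 0 0 0.07 -1; 0 0 0 0 0 0.11 -1; 0 0 0 0 0 0.15 -1; 0 0 0 0 0 0.19 -1; 0 0 0 0 0 0.22 -1; 0 0 0 0 0 0.25 -1; 0 0 0 0 0 0.27 -1"
}}

```text
time: 32.95
tool_pos: [0.5618, -0.2082, 0.1688]
tcp_rot: [2.231, -2.211, 0.003]
wrist_force: [-0.1, -0.1, -1.0]
width: 0.529
```

```bash
python3 - <<'E'
from ov import *
s=bot.read_state();print(s['tool_pos'],s['wrist_force'],s['torque'],s['width'])
snap('side','s8.png');cv2.imwrite('pics/s8c.png',cv2.resize(cv2.imread('pics/s8.png')[120:230,290:390],None,fx=5.2,fy=5.2,interpolation=2))
E
```

```text
[ 0.56176948 -0.20822738  0.16875834] [-0.12537346 -0.09160656 -1.00918621] [-0.02544225 -0.03527527 -0.04102684] 0.5288949925457996
```

View pics/s8c.png

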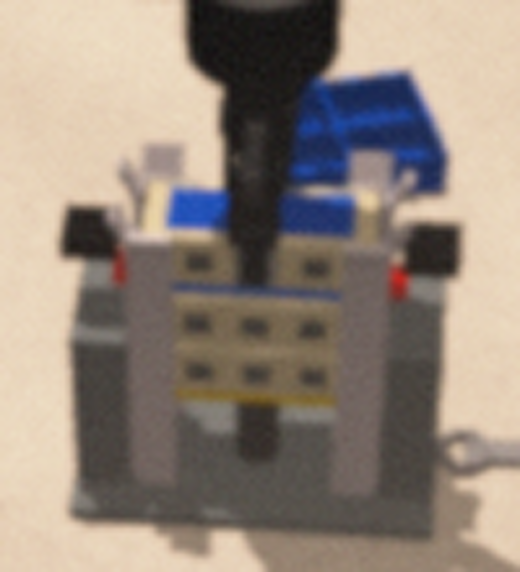

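Module B is flat and about at the ramps, at row 215 as A was. Releasing, then rising.

Request:
{"method": "move_arm", "body": {
  "series": "0 0 0 0 0 0.01 -1; 0 0 0 0 0 0.01 0.6; 0 0 0 0 0 0.01 0.6; 0 0 0 0 0 0.01 0.6; 0 0 0 0 0 0 0.6; 0 0 0 0 0 -0.1 0.6; 0 0 0 0 0 -0.3 0.6; 0 0 0 0 0 -0.5 0.6"
}}

```text
time: 33.8
tool_pos: [0.5616, -0.2081, 0.22]
tcp_rot: [2.231, -2.211, 0.003]
wrist_force: [1.2, 0.3, -0.2]
width: 0.797
```

```bash
python3 - <<'E'
from h import *
s=bot.read_state();print(s['tool_pos'],s['wrist_force'])
c=wristcam(snap('wrist','w10.png'),s)
E
```

```text
[ 0.56161693 -0.20812489  0.2199663 ] [ 1.22014102  0.30981644 -0.15066261]
```

View pics/w10.png

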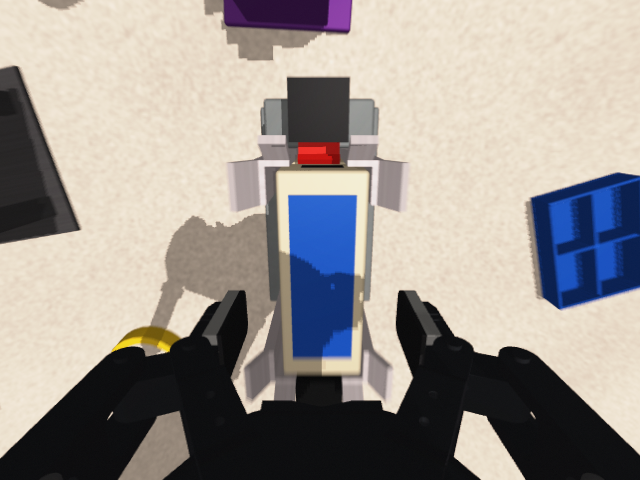

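B lies square in the guides. Closing the fingers and pushing.

Request:
{"method": "move_arm", "body": {
  "series": "0 0 0 -0.01 0.02 0 -1; 0 0 0 -0.01 0.02 0 -1; 0 0 0 -0.01 0.02 0 -1; 0 0 0 -0.01 0.02 0 -1; 0 0 0 -0.01 0.02 0 -1; 0 0 0 -0.01 0.02 0 -1; 0 0 0 -0.01 0.02 0.06 -1; 0 0 0 -0.01 0.02 0.12 -1",
  "squeeze": 60
}}

```text
time: 34.65
tool_pos: [0.5599, -0.2073, 0.2067]
tcp_rot: [2.231, -2.211, 0.004]
wrist_force: [-1.1, 1.1, -0.1]
width: -0.001
```

Request:
{"method": "move_arm", "body": {
  "series": "0 0 0 0 0 0.04 -1; 0 0 0 0 0 0.08 -1; 0 0 0 0 0 0.12 -1; 0 0 0 0 0 0.15 -1; 0 0 0 0 0 0.18 -1; 0 0 0 0 0 0.21 -1; 0 0 0 0 0 0.23 -1; 0 0 0 0 0 0.25 -1"
}}

```text
time: 35.45
tool_pos: [0.5613, -0.2078, 0.1839]
tcp_rot: [-2.231, 2.21, -0.009]
wrist_force: [-1.4, 0.4, 6.5]
width: 0.002
```

Request:
{"method": "move_arm", "body": {
  "series": "0 0 0 0 0 0.03 -1; 0 0 0 0 0 0.06 -1; 0 0 0 0 0 0.09 -1; 0 0 0 0 0 0.12 -1; 0 0 0 0 0 0.15 -1; 0 0 0 0 0 0.18 -1; 0 0 0 0 0 0.2 -1; 0 0 0 0 0 0.2 -1"
}}

```text
time: 36.25
tool_pos: [0.5614, -0.2078, 0.164]
tcp_rot: [-2.231, 2.21, -0.009]
wrist_force: [-0.2, 0.2, 6.6]
width: 0.003
```

Request:
{"method": "move_arm", "body": {
  "series": "0 0 0 0 0 0.03 -1; 0 0 0 0 0 0.05 -1; 0 0 0 0 0 0.07 -1; 0 0 0 0 0 0.09 -1; 0 0 0 0 0 0.11 -1; 0 0 0 0 0 0.12 -1; 0 0 0 0 0 0.13 -1; 0 0 0 0 0 0.13 -1"
}}

```text
time: 37.05
tool_pos: [0.5615, -0.2078, 0.1513]
tcp_rot: [-2.231, 2.21, -0.009]
wrist_force: [-0.5, 0.4, 8.7]
width: -0.001
```

```bash
python3 - <<'E'
from ov import *
s=bot.read_state();print(s['tool_pos'],s['wrist_force'],s['torque'],s['width'])
snap('side','s9.png');cv2.imwrite('pics/s9c.png',cv2.resize(cv2.imread('pics/s9.png')[120:230,290:390],None,fx=5.2,fy=5.2,interpolation=2))
E
```

```text
[ 0.56147436 -0.20784958  0.15133929] [-0.48352327  0.38648235  8.68240771] [0.12324736 0.08660827 0.01158373] -0.0005978193099377338
```

View pics/s9c.png

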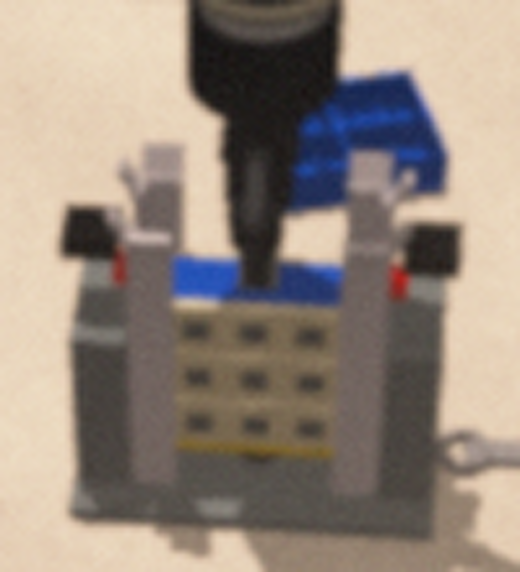

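The pile is down as before. I'll push 1.5 mm further for margin, then rise.

Request:
{"method": "move_arm", "body": {
  "series": "0 0 0 0 0 0.01 -1; 0 0 0 0 0 0.02 -1; 0 0 0 0 0 0.02 -1; 0 0 0 0 0 0.02 -1; 0 0 0 0 0 -0.03 -1; 0 0 0 0 0 -0.08 -1; 0 0 0 0 0 -0.2 -1; 0 0 0 0 0 -0.4 -1"
}}

```text
time: 37.9
tool_pos: [0.5585, -0.2067, 0.1879]
tcp_rot: [2.23, -2.21, -0.002]
wrist_force: [0.9, 0.9, -1.1]
width: -0.004
```

Request:
{"method": "move_arm", "body": {
  "series": "0 0 0 0 0 -0.12 -1; 0 0 0 0 0 -0.25 -1; 0 0 0 0 0 -0.38 -1; 0 0 0 0 0 -0.5 -1; 0 0 0 0 0 -0.62 -1; 0 0 0 0 0 -0.75 -1; 0 0 0 0 0 -0.88 -1; 0 0 0 0 0 -1 -1"
}}

```text
time: 38.7
tool_pos: [0.5598, -0.2071, 0.2903]
tcp_rot: [2.231, -2.211, 0.004]
wrist_force: [-0.5, -0.1, 0.3]
width: 0.002
```

Request:
{"method": "move_arm", "body": {
  "series": "0 0 0 -0.12 0 0 -1; 0 0 0 -0.25 0 0 -1; 0 0 0 -0.25 0 0 -1; 0 0 0 -0.25 0 0 -1; 0 0 0 -0.25 0 0 -1; 0 0 0 -0.25 0 0 -1; 0 0 0 -0.25 0 0 -1; 0 0 0 -0.25 0 0 -1"
}}

```text
time: 39.5
tool_pos: [0.5594, -0.1823, 0.2889]
tcp_rot: [2.231, -2.211, 0.003]
wrist_force: [0.4, -0.1, 1.2]
width: 0.001
```

```bash
python3 - <<'E'
from ov import *
s=bot.read_state();print(s['tool_pos'],s['wrist_force'],s['time'])
c=wristcam(snap('wrist','w11.png'),s)
snap('side','s10.png');cv2.imwrite('pics/s10c.png',cv2.resize(cv2.imread('pics/s10.png')[120:230,290:390],None,fx=5.2,fy=5.2,interpolation=2))
snap('scene','sc10.png')
E
```

```text
[ 0.55943911 -0.18233191  0.2889082 ] [ 0.44094325 -0.12974362  1.16810875] 39.5
```

View pics/w11.png

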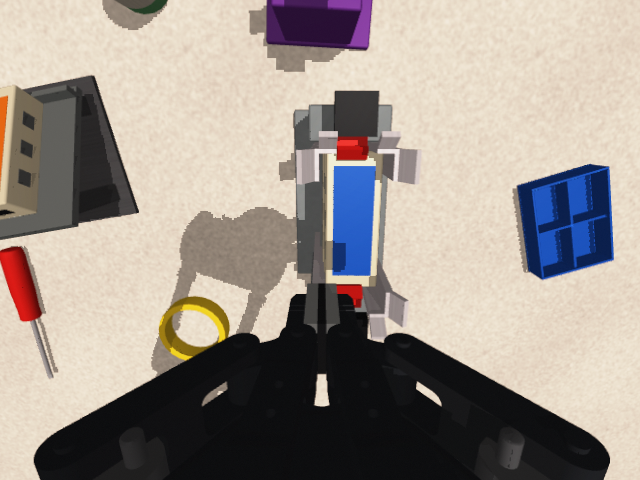

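View pics/s10c.png

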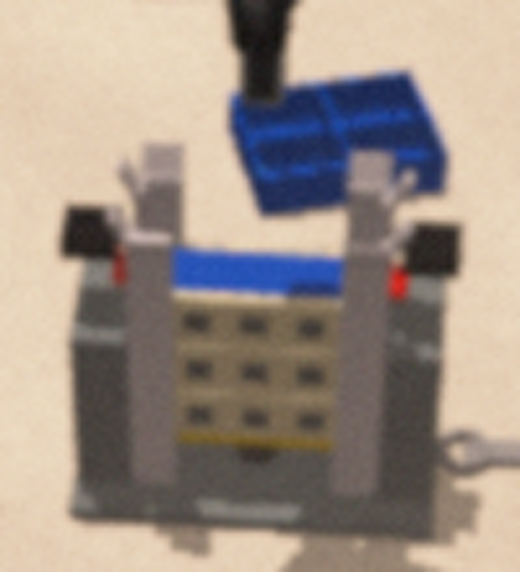

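View pics/sc10.png

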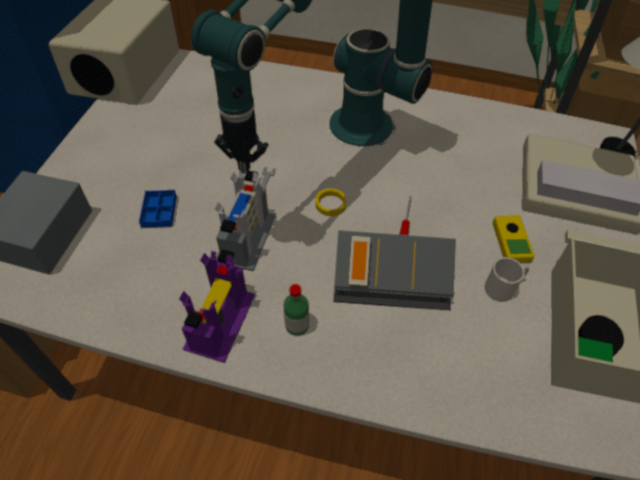

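Three modules are stacked flat. The top edge is at row 293, the same level as after the first load, and both red catches overlap the top module, at (352,148) and (349,295). The orange module and the other things haven't moved, and the arm is clear. Handing in.

```bash
python3 -c "
from workcell import bot
print(bot.finish_job())"
```

```text
the job is handed in; nothing more can be done
None
```

Both blue-topped modules are in the grey spring magazine, on top of the one already there. I loaded them one after the other and pushed each down with closed fingers, about 6 N for the first and 9 N for the second, until it held under both catches. I handed the job in at about 39.7 s of the 72 s allowed; no verdict was reported.

**Last checks:** After the second push, all three modules lay flat and centred with the top one under both red catches. Its top was level with where the first one's had been. The orange module and the other things on the bench looked unmoved, and the gripper was clear and touching nothing.

**Measurement differences:** The wrist and side cameras disagreed by 1 to 3 mm on the magazine's position. Both modules still went into the guides freely. Closing on each module also pushed the tool about 2 mm off (about 5 N), probably the fingertips touching the stand. The grip was still sound both times.

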